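Nest two sets of bonsai pots in their drip trays

TASK

Both sets of bonsai pots have been measured; nest each set back into its own drip tray for the stock shelf. In the round tray goes the shallow round pot, in that the middle round pot, and in that the tall round pot; in the square tray goes the shallow square pot, squared up with the tray, and in that the tall square pot, squared up too. Stand every pot upright on its feet about in the middle of what it stands in, do not drop any, and leave the hexagonal pot and the tape measure where they are.

Things in the scene. Friction and masses are not known exactly. Their poses are not given: they have to be found in the camera images.
- round_tray: Round drip tray, target of the round pots, dark brown stoneware: 160 mm outside diameter, 22 mm high, wall 8 mm, inside diameter 144 mm, floor 7 mm thick. Fixed: it does not move. Origin: centre of its underside, on the table; z up.
- square_tray: Square drip tray, target of the square pots, dark brown stoneware: 148 x 148 mm outside, 22 mm high, wall 8 mm, inside 132 x 132 mm, floor 7 mm thick. Fixed: it does not move. Origin: centre of its underside, on the table; z up, x and y square to its sides.
- round_shallow: Unglazed brown stoneware. Origin: centre of its underside (feet), z up. Shallow round pot, the widest round one: outside diameter 120 mm, 48 mm high to the rim, straight upright wall 8 mm thick, inside diameter 104 mm, about 0.4 kg. Too wide to span: pinch its wall at the rim. It stands on feet 6 mm high and its inner floor is 13 mm above the underside, so a pot put inside it stands 13 mm above its underside. 
- round_middle: Unglazed brown stoneware. Origin: centre of its underside (feet), z up. Middle round pot: outside diameter 86 mm, 62 mm high, straight upright wall 8 mm thick, inside diameter 70 mm, about 0.3 kg. Pinch its wall at the rim. Inside the shallow round pot its rim stands 27 mm above the shallow pot's rim. It stands on feet 6 mm high and its inner floor is 13 mm above the underside, so a pot put inside it stands 13 mm above its underside. 
- round_tall: Unglazed brown stoneware. Origin: centre of its underside (feet), z up. Tall, narrow round pot: outside diameter 52 mm, 74 mm high, straight upright wall 8 mm thick, inside diameter 36 mm, about 0.2 kg. It can be gripped across its outside. Inside the middle pot its rim stands 25 mm above the middle pot's rim. It stands on feet 6 mm high.
- square_shallow: Unglazed brown stoneware. Origin: centre of its underside (feet), z up. x and y square to its sides. Shallow square pot: 108 x 108 mm outside, 48 mm high, upright wall 8 mm thick, inside 92 x 92 mm, about 0.4 kg. Too wide to span: pinch the middle of one wall at the rim. It stands on feet 6 mm high and its inner floor is 13 mm above the underside, so a pot put inside it stands 13 mm above its underside. 
- square_tall: Unglazed brown stoneware. Origin: centre of its underside (feet), z up. x and y square to its sides. Tall, narrow square pot: 54 x 54 mm outside, 74 mm high, upright wall 8 mm thick, inside 38 x 38 mm, about 0.23 kg. It can be gripped across its outside. Inside the shallow square pot its rim stands 39 mm above the shallow pot's rim. It stands on feet 6 mm high.
- hex_pot: Hexagonal pot of the same brown stoneware, belongs to neither set and is to be left alone: 84 mm across corners (93 mm at the lip), 52 mm high, loose. Origin: centre of its underside, z up.
- tape_measure: Tape measure with a grey case, loose, to be left alone: 66 x 34 mm on the table, 60 mm high, its tape end sticks out 28 mm along its x. Origin: centre of the underside of the case, z up.
Things that resemble listed ones, but are neither listed nor needed, are in the scene too. What is shaped like the square_shallow but green is not meant.

How it is judged (in metres and radians):
At the end, for the whole second after the job is handed in: Each pot rests on the floor of what it belongs in (height within 4 mm), upright within 0.07 rad, released and at rest; offset under 15 mm for both shallow pots and the tall square one, under 12 mm for the middle and tall round ones; square ones squared up within 0.2 rad (any quarter turn) (horizontal distance between round_shallow and round_tray below 0.015 m and z of round_shallow in the frame of round_tray between 0.003 and 0.011 m and angle between each of round_shallow, round_middle, round_tall, square_shallow, square_tall's own z axis and vertical below 0.07 rad and horizontal distance between round_middle and round_shallow below 0.012 m and z of round_middle in the frame of round_shallow between 0.009 and 0.017 m and horizontal distance between round_tall and round_middle below 0.012 m and z of round_tall in the frame of round_middle between 0.009 and 0.017 m and horizontal distance between square_shallow and square_tray below 0.015 m and z of square_shallow in the frame of square_tray between 0.003 and 0.011 m and (angle between the x axis of square_shallow and the x axis of square_tray, either way round below 0.2 rad or angle between the x axis of square_shallow and the y axis of square_tray, either way round below 0.2 rad) and horizontal distance between square_tall and square_shallow below 0.015 m and z of square_tall in the frame of square_shallow between 0.009 and 0.017 m and (angle between the x axis of square_tall and the x axis of square_shallow, either way round below 0.2 rad or angle between the x axis of square_tall and the y axis of square_shallow, either way round below 0.2 rad) and linear speed of each of round_shallow, round_middle, round_tall, square_shallow, square_tall below 0.02 m/s); the robot touches nothing.
It fails at once if a pot is dropped or flung (it moves faster than 0.75 m/s while it touches nothing, as after a fall of some 30 mm) ((linear speed of round_shallow above 0.75 m/s and contact force between round_shallow and anything else below 0.2 N) or (linear speed of round_middle above 0.75 m/s and contact force between round_middle and anything else below 0.2 N) or (linear speed of round_tall above 0.75 m/s and contact force between round_tall and anything else below 0.2 N) or (linear speed of square_shallow above 0.75 m/s and contact force between square_shallow and anything else below 0.2 N) or (linear speed of square_tall above 0.75 m/s and contact force between square_tall and anything else below 0.2 N)).
It fails at once if the hexagonal pot or the tape measure is moved more than 25 mm (distance of any of hex_pot, tape_measure from where it was at the start of the episode above 0.025 m).
It also fails if it takes over 125 s, if anything falls off the work surface, if the arm or the gripper's body presses on something with over 40 N, if the wrist force passes 120 N, or if a joint passes its speed limit or range.

ROBOT

A 6-joint arm with a two-finger parallel gripper is mounted at the origin on the work surface. World frame = base frame: x ahead of the robot, y to its left, z up, the work surface at z = 0. Lengths are in mm, angles in degrees, forces in N, time in s.
With the tool pointing down it reaches from about 350 to 850 mm from the base axis. Payload 8.1 kg.
Tool frame: the origin (TCP) lies midway between the tips of the shut fingers; the grasp point (between the pads) lies 19 mm behind it (r.grip_depth is the distance from the TCP to the grasp point, in mm); z points along the fingers, y is the direction in which the jaws open and shut (so a half turn about z gives the same grasp; the last joint's range is limited). The gripper opens to 85 mm and grips with 20 to 120 N. Pads are 22 mm wide; open, the fingers measure 114 mm over their backs; the gripper's body (76 mm by 85 mm) begins 54 mm behind the grasp point. The pads swing forward as they close: fully open they stand 13 mm farther back than shut.
Start: joints at [71.482, 7.471, 85.268, -0, 87.261, -4.893], TCP at [141.317, 583.125, 231.292] pointing down, gripper open.
Joint ranges: [-169.43, 169.43], [-51.17, 129.36], [1.28, 143.12], [-76.62, 256.62], [0, 156.53], [-152.29, 152.29]. Speed limits (degrees/s): [136.94, 136.94, 159.86, 180, 180, 180].

INTERFACE

Orientations are given as [roll, pitch, yaw] about the fixed x, y, z axes, in that order (R = Rz(yaw) Ry(pitch) Rx(roll)).
In Python, from bench import r, imaging gives the robot as it stands.
- The arm moves only by the shell command python3 -m creep 'ROWS' [FORCE]. ROWS is text: rows parted by semicolons, each of 7 numbers parted by spaces: the shift along the tool's x, y, z in cm, then the turn, a rotation vector about the tool's x, y, z in degrees, then the finger opening in cm, from 0 to 8.54. In form: dx dy dz ax ay az gripper; .... A call has 1 to 20 rows; each row is the pose to reach, as a shift and turn from the pose measured when the call began, along the tool's axes at that moment; what a row does not reach only later rows make up. A row lasts 1/10 s, in which the tool goes at most 50 mm and 8.59 degrees, less where a joint would pass 70% of its speed; a pose out of reach is approached as far as the arm can. A call with a gripper value outside its range is refused whole. The fingers move at their own pace and stop on an object; FORCE is the grip in N (left out, the last holds). Time passes only in rows, so rows that repeat a pose let the fingers close. It gives the time, the measured TCP pose, the force and the opening at its end, in the units of the state.
- r.sense(): the state, without advancing time (a new reading comes with each control period).
- imaging.snapshot(name): name is "scene" or "top" or "wrist"; returns the picture (480x640x3 uint8, red, green, blue); there is no depth.
- imaging.camera_info(name): a dict with "camera_matrix" (3x3 intrinsics, pixels), "k1" (the pictures are not rectified: a ray, as slopes to the right and down, at radius r is drawn at 1 + k1 r^2 times it, then the intrinsics apply), "R" (3x3) and "t" (3): a world point X has camera coordinates R X + t. Camera axes: x right, y down, z forward; pixel columns grow to the right and rows downward; lengths in mm; the calibration is good to about 2 mm. A picture is of the moment at which its call begins: read the wrist's pose just before it. camera_info takes no time and is no camera call; for the wrist camera it gives the pose at the moment of the call.
- r.hand_in(): hands the job in, once; it reports no verdict.
The state is a dict: "time": time; "joint_pos": joint angles; "qd": joint speeds; "joint_efforts": joint torques, N m; "tool_pos": TCP position; "tcp_rot": TCP orientation; "ft_force": force on the tool from outside, world axes, zero at the start; "wrist_torque": the same for the moment, N m; "finger_gap": finger opening in mm.
Only numpy, scipy, OpenCV 4.12 (cv2) and the standard library are available. Lean on these libraries where they do the work, as an engineer would, in place of code of your own. Each camera call takes 0.05 s, during which the arm holds its last target.

## Working session

There is one attempt and no reset: what is moved stays moved. The work goes in short steps, Python scripts to look and compute and a shell command to move; the robot and the scene stay as the last step left them, time stands still between calls to the robot, and variables do not carry over. Pictures are saved under pics/ and viewed, and the job is handed in when it is done.

```bash
ls -la; mkdir -p pics; python3 - <<'E'
from bench import r, imaging
import cv2, numpy as np
print(r.sense())
for n in ["scene","top","wrist"]:
    ci=imaging.camera_info(n); print(n,{k:np.round(v,4).tolist() for k,v in ci.items()})
    im=imaging.snapshot(n); cv2.imwrite(f"pics/{n}0.png",im[:,:,::-1])
E
```

```text
total 12
drwxr-xr-x  3 agent agent 4096 Dec  7 15:45 .
drwxr-xr-x 23 root  root  4096 Dec  7 15:45 ..
drwxr-xr-x  2 agent agent 4096 Dec  7 15:45 pics
{'time': 0.0, 'joint_pos': array([ 7.14830518e+01,  7.51497529e+00,  8.53293486e+01, -8.54475656e-04,
        8.72619428e+01, -4.89352042e+00]), 'qd': array([ 0.0789512 , -0.04548782,  0.05685942,  0.00839464, -0.04723872,
       -0.13619612]), 'joint_efforts': array([-3.45995413e-04, -5.69398892e+01, -5.00556672e+01, -4.72929719e-05,
        1.45832403e-02,  3.19810431e-05]), 'tool_pos': array([141.13599078, 582.59621572, 230.24515753]), 'tcp_rot': array([-1.79894048e+02, -8.21468162e-03,  1.66376606e+02]), 'ft_force': array([-0.56093147,  0.41181636, -0.07603967]), 'wrist_torque': array([-0.01539344, -0.00344168, -0.02175818]), 'finger_gap': 85.3890640982428}
scene {'camera_matrix': [[485.5095, 0.0, 326.1455], [0.0, 485.5095, 246.45], [0.0, 0.0, 1.0]], 'k1': -0.098, 'R': [[0.3688, 0.9295, -0.003], [0.6647, -0.266, -0.6981], [-0.6497, 0.2555, -0.716]], 't': [-246.8853, -265.5253, 1535.915]}
top {'camera_matrix': [[585.836, 0.0, 327.5722], [0.0, 585.836, 239.6812], [0.0, 0.0, 1.0]], 'k1': -0.0579, 'R': [[0.0183, -0.9998, -0.0026], [-0.9879, -0.0177, -0.154], [0.1539, 0.0054, -0.9881]], 't': [76.9262, 441.2735, 1594.0976]}
wrist {'camera_matrix': [[332.939, 0.0, 313.7992], [0.0, 332.939, 239.5586], [0.0, 0.0, 1.0]], 'k1': 0.0166, 'R': [[0.2366, 0.9716, -0.0017], [0.9287, -0.2257, 0.2942], [0.2855, -0.0712, -0.9557]], 't': [-599.4666, -37.8045, 379.1245]}
```

View pics/scene0.png

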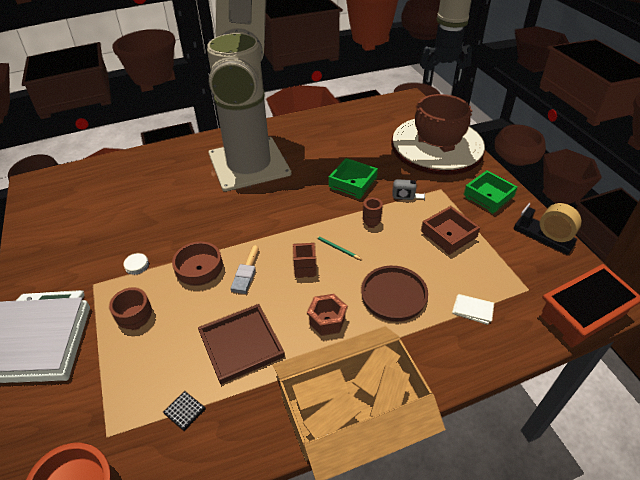

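View pics/top0.png

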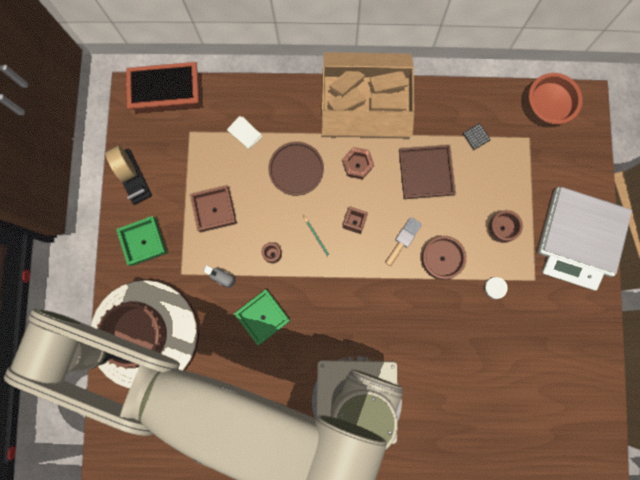

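View pics/wrist0.png

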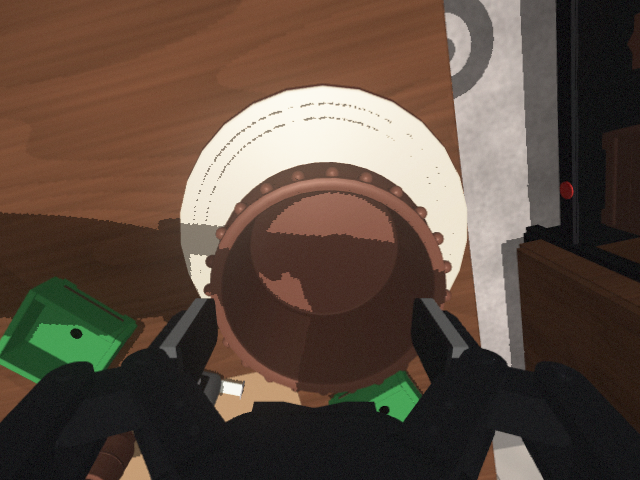

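```bash
python3 - <<'E'
import cv2
im=cv2.imread('pics/top0.png')[120:350,90:550]
cv2.imwrite('pics/crop0.png',cv2.resize(im[:, :230],None,fx=2.6,fy=2.6,interpolation=cv2.INTER_CUBIC))
cv2.imwrite('pics/crop1.png',cv2.resize(im[:, 230:],None,fx=2.6,fy=2.6,interpolation=cv2.INTER_CUBIC))
E
cat > h.py <<'E'
import numpy as np, cv2
from bench import r, imaging
def ray(ci,px):
    K=np.array(ci['camera_matrix']);k1=ci['k1']
    px=np.atleast_2d(np.array(px,float))
    d=np.stack([(px[:,0]-K[0,2])/K[0,0],(px[:,1]-K[1,2])/K[1,1]],1)
    u=d.copy()
    for _ in range(20):
        u=d/(1+k1*(u**2).sum(1,keepdims=True))
    R=np.array(ci['R']);t=np.array(ci['t'])
    dw=np.c_[u,np.ones(len(u))]@R
    return -R.T@t,dw
def plane(ci,px,z):
    o,d=ray(ci,px); s=(z-o[2])/d[:,2]
    return (o+d*s[:,None])[:,:2]
def proj(ci,X):
    K=np.array(ci['camera_matrix'])
    c=np.atleast_2d(X)@np.array(ci['R']).T+np.array(ci['t'])
    u=c[:,:2]/c[:,2:]; u=u*(1+ci['k1']*(u**2).sum(1,keepdims=True))
    return u@np.diag([K[0,0],K[1,1]])+K[:2,2]
E
```

```text
(no output)
```

View pics/crop0.png

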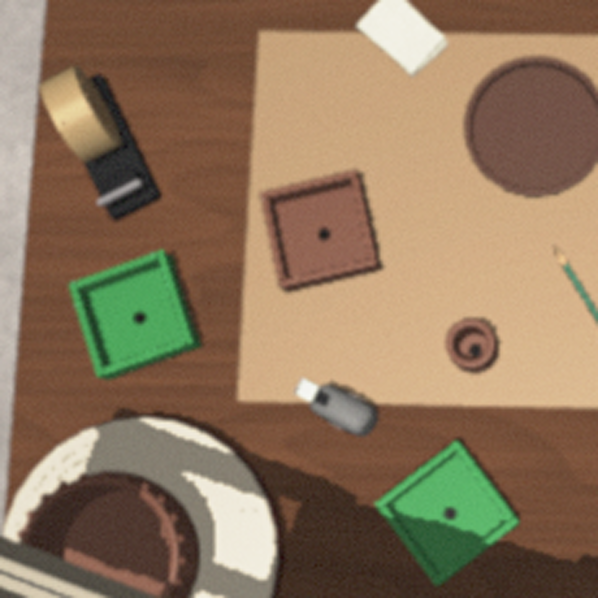

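View pics/crop1.png

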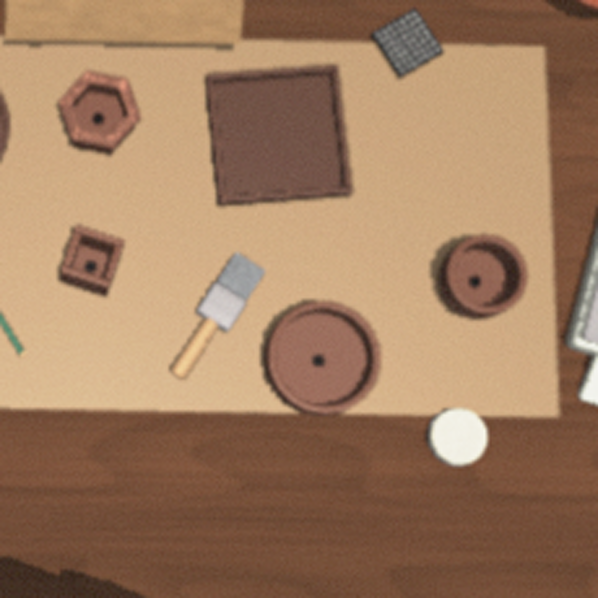

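```bash
cat > m.py <<'E'
from h import *
from scipy.optimize import least_squares
ci=imaging.camera_info('top')
im=cv2.imread('pics/top0.png')
hsv=cv2.cvtColor(im,cv2.COLOR_BGR2HSV)
g=im[:,:,1].astype(int)
mask=((g<115)).astype(np.uint8)
mask[:134]=0;mask[278:]=0;mask[:,:186]=0;mask[:,532:]=0
objs=dict(round_tray=(296,168,22,80),square_tray=(427,172,22,0),round_shallow=(443,257,48,60),round_middle=(505,226,62,43),round_tall=(272,252,74,26),square_shallow=(213,209,48,0),square_tall=(355,219,74,0),hex_pot=(358,163,52,0))
n,lab,st,cen=cv2.connectedComponentsWithStats(mask)
o=-np.array(ci['R']).T@np.array(ci['t'])
print('cam',o.round(0))
for k,(u,v,H,R) in objs.items():
    w=lab[v-25:v+26,u-25:u+26]; w=w[w>0]; L=np.bincount(w).argmax()
    c,_=cv2.findContours((lab==L).astype(np.uint8),cv2.RETR_EXTERNAL,cv2.CHAIN_APPROX_NONE)
    c=max(c,key=cv2.contourArea)[:,0,:].astype(float)
    P=plane(ci,c,H); m0=P.mean(0)
    if R:
        d=m0-o[:2]; d/=np.linalg.norm(d)
        sel=(P-m0)@d>0
        f=least_squares(lambda q:np.hypot(*(P[sel]-q[:2]).T)-q[2],[*m0,R],loss='soft_l1').x
        f2=least_squares(lambda q:np.hypot(*(P[sel]-q[:2]).T)-(R-1.3),m0,loss='soft_l1').x
        print(k,'farfit',f.round(1),'knownR',f2.round(1),'blob',st[L])
    else:
        rect=cv2.minAreaRect(P.astype(np.float32)); print(k,'rect',np.round(rect[0],1),np.round(rect[1],1),round(rect[2],1),'blob',st[L])
    if 'tray' not in k:
        gg=cv2.GaussianBlur(g.astype(np.float32),(3,3),0)
        s=6; w=gg[v-s:v+s+1,u-s:u+s+1]; i=np.unravel_index(w.argmin(),w.shape)
        vv,uu=v-s+i[0],u-s+i[1]
        ww=gg[vv-3:vv+4,uu-3:uu+4]; wt=np.clip(ww.min()+25-ww,0,None)
        yy,xx=np.mgrid[vv-3:vv+4,uu-3:uu+4]
        hp=[(wt*xx).sum()/wt.sum(),(wt*yy).sum()/wt.sum()]
        print('   hole',np.round(hp,1),plane(ci,hp,13).round(1), w.min())
E
python3 m.py
```

```text
cam [ 189.   76. 1643.]
round_tray farfit [648.1 179.8  77.2] knownR [646.3 179.3] blob [ 269  142   55   54 2315]
square_tray rect [ 644.2 -193.4] [150.3 150.4] 5.6 blob [ 399  145   56   54 2659]
round_shallow farfit [ 395.1 -233.1   58.9] knownR [ 395.2 -233.3] blob [ 420  236   45   42 1487]
   hole [442.  258.2] [[ 396.3 -237.2]] 45.9375
round_middle farfit [ 485.  -406.1   42. ] knownR [ 485.1 -406.5] blob [486 211  36  32 928]
   hole [502.2 227.9] [[ 485.9 -409.7]] 40.25
round_tall farfit [397.2 234.4  25.4] knownR [397.9 234.9] blob [262 243  20  20 300]
   hole [272.4 254.8] [[397.4 239.2]] 48.9375
square_shallow rect [520.  404.2] [113.4 111.2] 14.7 blob [ 191  186   46   46 1561]
   hole [214.2 209.7] [[523.8 409.3]] 41.0
square_tall rect [489.5  13.9] [56.1 62.3] 73.7 blob [343 207  24  27 435]
   hole [354.4 222.2] [[494.6  10.1]] 46.875
hex_pot rect [655.4   5.5] [79.4 89.5] 49.9 blob [342 149  32  31 601]
   hole [357.3 165.1] [[661.7   3.7]] 38.5
```

```bash
cat > go.py <<'E'
import sys
from h import *
from scipy.spatial.transform import Rotation as Ro
def pose():
    s=r.sense(); return np.array(s['tool_pos']),Ro.from_euler('xyz',s['tcp_rot'],degrees=True),s
if __name__=='__main__':
    a=[float(v) for v in sys.argv[1:]]
    p,R,s=pose()
    for i in range(0,len(a),4):
        x,y,z,yaw=a[i:i+4]
        T=Ro.from_euler('xyz',[180,0,yaw],degrees=True)
        print('shift cm',(R.inv().apply(np.array([x,y,z])-p)/10).round(2),'turn',(R.inv()*T).as_rotvec(degrees=True).round(2))
    print('t',s['time'],'pos',p.round(1),'rot',s['tcp_rot'].round(2),'f',s['ft_force'].round(1),'gap',round(s['finger_gap'],1))
E
python3 - <<'E'
from go import *
ci=imaging.camera_info('wrist');p,R,s=pose()
C=-np.array(ci['R']).T@np.array(ci['t']); print(C,R.inv().apply(C-p), R.inv().apply(np.array(ci['R'])[2]))
E
python3 go.py 330 330 260 90 440 0 260 90 420 -200 260 90
```

```text
[ 68.75271634 600.95210683 372.55818982] [  74.7089722     0.46458358 -142.09334594] [-2.94391272e-01 -3.22780036e-04  9.55684924e-01]
shift cm [-24.3  -20.11  -2.93] turn [-8.000e-02  5.000e-02  7.637e+01]
shift cm [-42.77 -49.59  -2.89] turn [-8.000e-02  5.000e-02  7.637e+01]
shift cm [-45.54 -69.5   -2.86] turn [-8.000e-02  5.000e-02  7.637e+01]
t 0.15 pos [141.2 582.7 230.5] rot [-1.7991e+02 -1.0000e-02  1.6637e+02] f [ 0.6 -0.8  0.8] gap 85.2
```

```bash
python3 go.py 520 250 270 90 | head -1
```

```text
shift cm [-44.65 -23.42  -3.93] turn [-8.000e-02  5.000e-02  7.637e+01]
```

```bash
python3 -m creep '-10 -5 -3.9 0 0 17 8.5;-20 -11 -3.9 0 0 35 6;-30 -17 -3.9 0 0 52 4;-44.65 -23.42 -3.9 0 0 76.4 4;-44.65 -23.42 -3.9 0 0 76.4 4;-44.65 -23.42 -3.9 0 0 76.4 4;-44.65 -23.42 -3.9 0 0 76.4 4;-44.65 -23.42 -3.9 0 0 76.4 4;-44.65 -23.42 -3.9 0 0 76.4 4;-44.65 -23.42 -3.9 0 0 76.4 4;-44.65 -23.42 -3.9 0 0 76.4 4;-44.65 -23.42 -3.9 0 0 76.4 4;-44.65 -23.42 -3.9 0 0 76.4 4' 
cat > snap.py <<'E'
import sys
from h import *
import pickle
n=sys.argv[1]; ci=imaging.camera_info('wrist'); im=imaging.snapshot('wrist')
cv2.imwrite(f'pics/{n}.png',im[:,:,::-1]); pickle.dump(ci,open(f'pics/{n}.pkl','wb'))
E
python3 snap.py w1; python3 go.py
```

```text
time: 1.45
tool_pos: [519.2, 250.5, 269.4]
tcp_rot: [-179.9, 0.1, 90.0]
ft_force: [-0.3, 0.2, 1.0]
finger_gap: 40.0
t 1.5 pos [518.9 251.  269.5] rot [-1.7993e+02  6.0000e-02  9.0050e+01] f [-0.1 -0.2 -0.7] gap 39.9
```

View pics/w1.png

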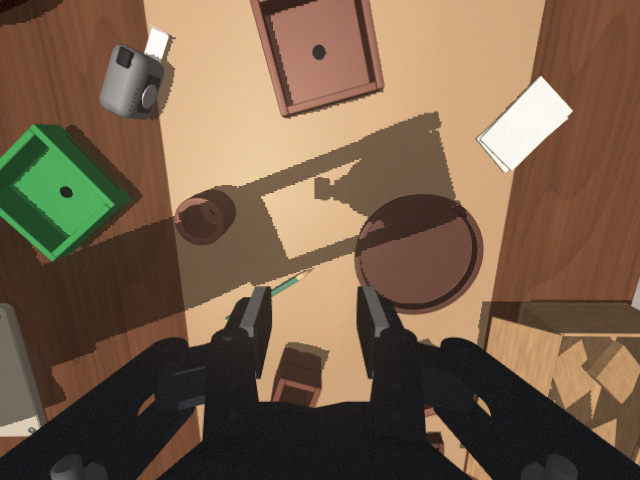

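```bash
python3 - <<'E'
import cv2
im=cv2.imread('pics/w1.png')
for n,(u,v) in dict(tray=(420,280),traysh=(400,215),traywall=(362,230),matlit=(500,200),matsh=(320,205),matsh2=(420,160),pot=(320,20),pottallsh=(200,235),tallfar=(225,200),wood=(100,250)).items(): print(n,im[v-2:v+3,u-2:u+3].mean((0,1)).round(0), (im[v-2:v+3,u-2:u+3].mean((0,1))[2]/im[v-2:v+3,u-2:u+3].mean((0,1))[1]).round(2))
E
```

```text
tray [ 62.  75. 110.] 1.47
traysh [36. 43. 62.] 1.46
traywall [ 71.  87. 115.] 1.32
matlit [126. 167. 209.] 1.25
matsh [151. 194. 229.] 1.18
matsh2 [ 68.  91. 112.] 1.23
pot [ 98. 117. 169.] 1.44
pottallsh [37. 47. 68.] 1.45
tallfar [43. 55. 75.] 1.36
wood [29. 44. 61.] 1.38
```

```bash
cat > seg.py <<'E'
from h import *
import pickle
from scipy.optimize import least_squares
def mask(im):
    f=cv2.GaussianBlur(im,(5,5),0).astype(np.float32)+1
    rg=f[:,:,2]/f[:,:,1]; bg=f[:,:,0]/f[:,:,1]
    m=((rg>1.31)&(bg>0.765)&(f[:,:,2]<215)).astype(np.uint8)
    return cv2.morphologyEx(m,cv2.MORPH_OPEN,np.ones((3,3)))
def load(n):
    return cv2.imread(f'pics/{n}.png'),pickle.load(open(f'pics/{n}.pkl','rb'))
def show(n):
    im,ci=load(n); m=mask(im); o=im.copy(); c,_=cv2.findContours(m,cv2.RETR_LIST,cv2.CHAIN_APPROX_NONE)
    cv2.drawContours(o,c,-1,(0,255,0),1); cv2.imwrite(f'pics/{n}_seg.png',o)
def circ(n,u,v,H,R,maxd=None):
    im,ci=load(n); m=mask(im); nn,lab=cv2.connectedComponents(m)
    w=lab[v-8:v+9,u-8:u+9];w=w[w>0];L=np.bincount(w).argmax()
    c,_=cv2.findContours((lab==L).astype(np.uint8),cv2.RETR_EXTERNAL,cv2.CHAIN_APPROX_NONE)
    c=max(c,key=cv2.contourArea)[:,0,:].astype(float)
    C=-np.array(ci['R']).T@np.array(ci['t'])
    P=plane(ci,c,H); m0=P.mean(0); d=m0-C[:2]; d/=np.linalg.norm(d)
    sel=(P-m0)@d>0
    if R<75 or True:
        q=least_squares(lambda q:np.hypot(*(P[sel]-q[:2]).T)-q[2],[*m0,R],loss='soft_l1').x
        q2=least_squares(lambda q:np.hypot(*(P[sel]-q[:2]).T)-R,m0,loss='soft_l1').x
    print(n,'free',q.round(1),'knownR',q2.round(1),'rms',np.std(np.hypot(*(P[sel]-q[:2]).T)).round(2))
E
python3 -c "
from seg import *
show('w1'); circ('w1',420,260,22,80); circ('w1',205,225,74,26)"
```

```text
w1 free [653.2 180.8  74.8] knownR [647.8 184. ] rms 2.57
w1 free [399.5 241.5  25.2] knownR [400.3 242.1] rms 0.41
```

View pics/w1_seg.png

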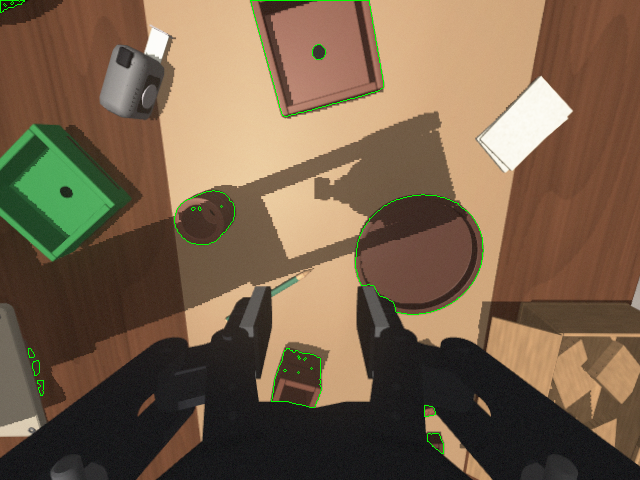

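```bash
python3 - <<'E'
from seg import *
im,ci=load('w1'); m=mask(im); nn,lab=cv2.connectedComponents(m); L=lab[260,420]
c,_=cv2.findContours((lab==L).astype(np.uint8),cv2.RETR_EXTERNAL,cv2.CHAIN_APPROX_NONE)
c=max(c,key=cv2.contourArea)[:,0,:].astype(float)
c=c[~((c[:,0]<400)&(c[:,1]>275))]
C=-np.array(ci['R']).T@np.array(ci['t']); print(C)
for H in (22,0):
    P=plane(ci,c,H); q=least_squares(lambda q:np.hypot(*(P-q[:2]).T)-q[2],[650,180,80],loss='soft_l1').x
    print(H,q.round(1))
P=plane(ci,c,22);m0=np.array([648,180]);d=m0-C[:2];d/=np.linalg.norm(d);s=(P-m0)@d>0
print(least_squares(lambda q:np.hypot(*(P[s]-q[:2]).T)-q[2],[650,180,80],loss='soft_l1').x.round(1))
print('holes sqsh',plane(ci,[319,51.5],13), plane(ci,[319,51.5],6))
# square shallow lower edges corners
print(plane(ci,[[383,89],[283,117]],48))
E
```

```text
[519.87727931 326.06842958 411.34021615]
22 [648.6 182.6  78.7]
0 [655.9 174.5  83.2]
[648.7 182.5  78.7]
holes sqsh [[525.04919485 411.92219362]] [[525.1400805  413.43089479]]
[[588.60545411 371.08253055]
 [487.95842305 345.13945306]]
```

```bash
python3 -m creep '-12 -0.5 0 0 0 0 4;-49 -2.4 -1 0 0 0 4;-49 -2.4 -1 0 0 0 4;-49 -2.4 -1 0 0 0 4;-49 -2.4 -1 0 0 0 4;-49 -2.4 -1 0 0 0 4;-49 -2.4 -1 0 0 0 4;-49 -2.4 -1 0 0 0 4;-49 -2.4 -1 0 0 0 4;-49 -2.4 -1 0 0 0 4;-49 -2.4 -1 0 0 0 4;-49 -2.4 -1 0 0 0 4' 
python3 snap.py w2; python3 -c "
from seg import *
show('w2')"
```

```text
time: 2.7
tool_pos: [495.5, -238.2, 280.0]
tcp_rot: [-179.9, 0.0, 90.1]
ft_force: [-0.5, 1.0, -0.7]
finger_gap: 39.9
```

View pics/w2_seg.png

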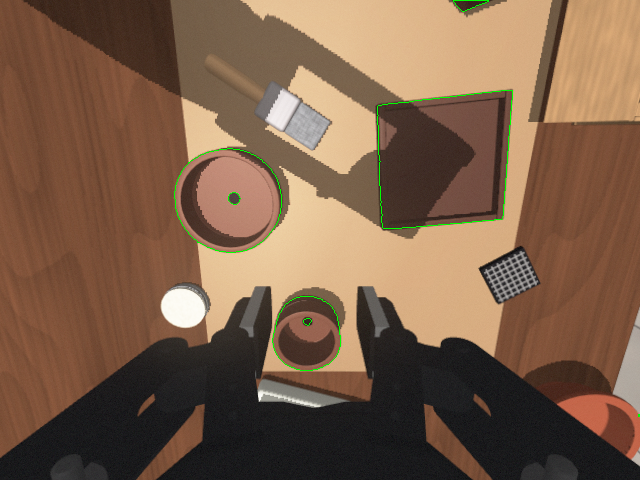

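```bash
python3 - <<'E'
from seg import *
circ('w2',234,215,48,60); circ('w2',307,340,62,43)
im,ci=load('w2'); print('C',(-np.array(ci['R']).T@np.array(ci['t'])).round(0))
print('holes',plane(ci,[[234,198],[307,322]],13).round(1))
m=mask(im); nn,lab=cv2.connectedComponents(m); L=lab[190,420]
c,_=cv2.findContours((lab==L).astype(np.uint8),cv2.RETR_EXTERNAL,cv2.CHAIN_APPROX_NONE)
c=max(c,key=cv2.contourArea)[:,0,:].astype(float)
for H in (22,0):
    rect=cv2.minAreaRect(plane(ci,c,H).astype(np.float32)); print(H,np.round(rect,1) if 0 else rect, cv2.boxPoints(rect).round(1).tolist())
E
```

```text
w2 free [ 396.5 -234.6   58.8] knownR [ 397.7 -233.7] rms 0.38
w2 free [ 486.2 -406.6   42.3] knownR [ 486.3 -405.7] rms 0.39
C [ 496. -163.  422.]
holes [[ 396.9 -235. ]
 [ 486.1 -408.7]]
22 ((646.1128540039062, -193.67593383789062), (149.21922302246094, 147.21849060058594), 5.562114238739014) [[564.7000122070312, -127.5999984741211], [579.0, -274.20001220703125], [727.5, -259.70001220703125], [713.2000122070312, -113.19999694824219]]
0 ((654.3707275390625, -195.37518310546875), (157.426513671875, 155.31576538085938), 5.5621185302734375) [[568.5, -125.69999694824219], [583.5999755859375, -280.29998779296875], [740.2000122070312, -265.0], [725.2000122070312, -110.5]]
```

```bash
python3 -m creep '0.36 -4.28 4 0 0 0 4;0.36 -4.28 9 0 0 0 4;0.36 -4.28 14 0 0 0 4;0.36 -4.28 19 0 0 0 4;0.36 -4.28 22 0 0 0 4;0.36 -4.28 24 0 0 0 4;0.36 -4.28 25 0 0 0 4;0.36 -4.28 25.8 0 0 0 4;0.36 -4.28 25.8 0 0 0 4;0.36 -4.28 25.8 0 0 0 4' 60; python3 go.py 452.7 -234.6 22 90
```

```text
time: 3.75
tool_pos: [453.6, -234.3, 23.4]
tcp_rot: [180.0, 0.1, 90.2]
ft_force: [0.2, 0.2, 0.4]
finger_gap: 39.8
shift cm [-0.03 -0.09  0.14] turn [0.03 0.08 0.16]
t 3.75 pos [ 453.6 -234.3   23.4] rot [1.7997e+02 8.0000e-02 9.0160e+01] f [0.2 0.2 0.4] gap 39.8
```

Close on the wall.

```bash
python3 -m creep '0 -0.1 0.1 0 0 0 2.5;0 -0.1 0.1 0 0 0 1.5;0 -0.1 0.1 0 0 0 0.4;0 -0.1 0.1 0 0 0 0.2;0 -0.1 0.1 0 0 0 0.2;0 -0.1 0.1 0 0 0 0.2' 60; python3 snap.py w3
```

```text
time: 4.35
tool_pos: [453.2, -234.8, 23.5]
tcp_rot: [179.9, 0.1, 90.1]
ft_force: [-0.1, 1.6, 6.1]
finger_gap: 6.7
```

View pics/w3.png

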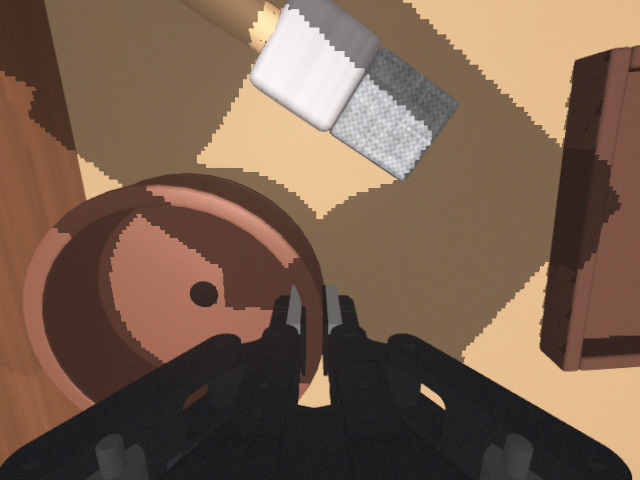

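```bash
python3 -m creep '0 0 -0.3 0 0 0 0.2;0 0 -1 0 0 0 0.2;0 0 -2 0 0 0 0.2;0 0 -3.5 0 0 0 0.2;0 0 -5 0 0 0 0.2;0 0 -6.5 0 0 0 0.2;0 0 -8 0 0 0 0.2;0 0 -8 0 0 0 0.2' 60; python3 snap.py w4
```

```text
time: 5.2
tool_pos: [454.9, -235.8, 107.0]
tcp_rot: [179.6, 0.3, 90.1]
ft_force: [0.7, -0.3, -3.5]
finger_gap: 6.8
```

View pics/w4.png

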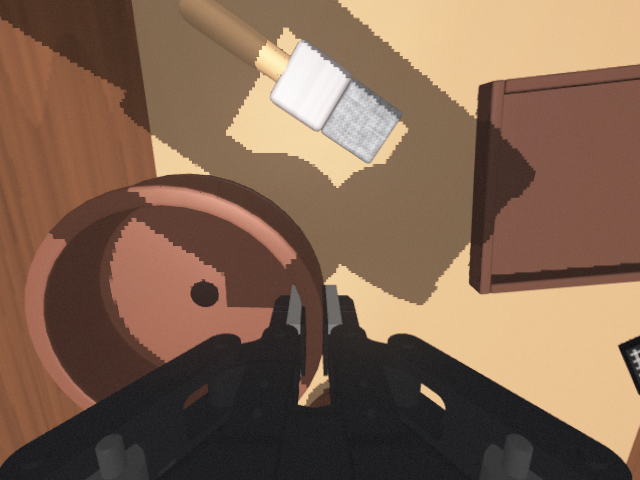

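```bash
python3 go.py 704.3 181.8 150 90
```

```text
shift cm [41.63 25.13 -4.52] turn [0.27 0.24 0.14]
t 5.25 pos [ 454.2 -235.3  105.3] rot [179.73   0.24  90.14] f [ 0.4  0.5 -3.7] gap 7.0
```

```bash
python3 -m creep '1 0.6 -1.5 0 0 0 0.2;3.5 2.1 -3.5 0 0 0 0.2;7 4.2 -4.5 0 0 0 0.2;10.5 6.3 -4.5 0 0 0 0.2;14 8.4 -4.5 0 0 0 0.2;17.5 10.5 -4.5 0 0 0 0.2;21 12.6 -4.5 0 0 0 0.2;24.5 14.7 -4.5 0 0 0 0.2;28 16.9 -4.5 0 0 0 0.2;31.5 19 -4.5 0 0 0 0.2;35 21.1 -4.5 0 0 0 0.2;38 23 -4.5 0 0 0 0.2;40 24.1 -4.5 0.3 0.2 0.1 0.2;41.2 24.9 -4.5 0.3 0.2 0.1 0.2;41.6 25.1 -4.5 0.3 0.2 0.1 0.2;41.6 25.1 -4.5 0.3 0.2 0.1 0.2;41.6 25.1 -4.5 0.3 0.2 0.1 0.2' 60; python3 snap.py w5;python3 go.py 704.3 181.8 38 90 
```

```text
time: 6.95
tool_pos: [703.5, 181.0, 149.6]
tcp_rot: [-179.9, 0.1, 90.0]
ft_force: [-0.4, 1.0, -3.2]
finger_gap: 6.9
shift cm [ 0.11  0.09 11.18] turn [-0.06  0.06  0.  ]
t 7.0 pos [703.6 180.8 149.8] rot [-1.7994e+02  6.0000e-02  9.0000e+01] f [-0.6  0.3 -2.6] gap 6.9
```

View pics/w5.png

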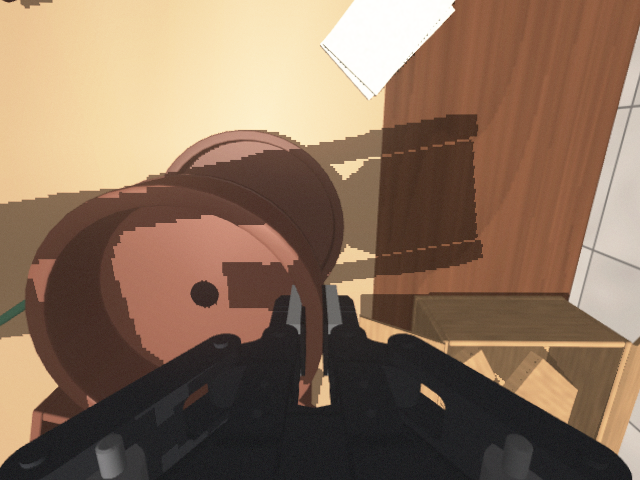

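```bash
python3 -m creep '0.1 0.1 1 0 0 0 0.2;0.1 0.1 3 0 0 0 0.2;0.1 0.1 5.5 0 0 0 0.2;0.1 0.1 8 0 0 0 0.2;0.1 0.1 9.8 0 0 0 0.2;0.1 0.1 10.8 0 0 0 0.2;0.1 0.1 11.2 0 0 0 0.2;0.1 0.1 11.5 0 0 0 0.2;0.1 0.1 11.6 0 0 0 0.2;0.1 0.1 11.6 0 0 0 0.2' 60; python3 snap.py w6;python3 go.py 704.3 181.8 30 90
```

```text
time: 8.0
tool_pos: [705.2, 181.8, 35.0]
tcp_rot: [180.0, 0.0, 90.0]
ft_force: [-0.1, 0.3, -3.1]
finger_gap: 7.2
shift cm [-0.   -0.09  0.49] turn [0.03 0.04 0.  ]
t 8.05 pos [705.2 181.8  34.9] rot [1.7997e+02 4.0000e-02 9.0000e+01] f [-0.9 -0.9 -4.5] gap 7.0
```

View pics/w6.png

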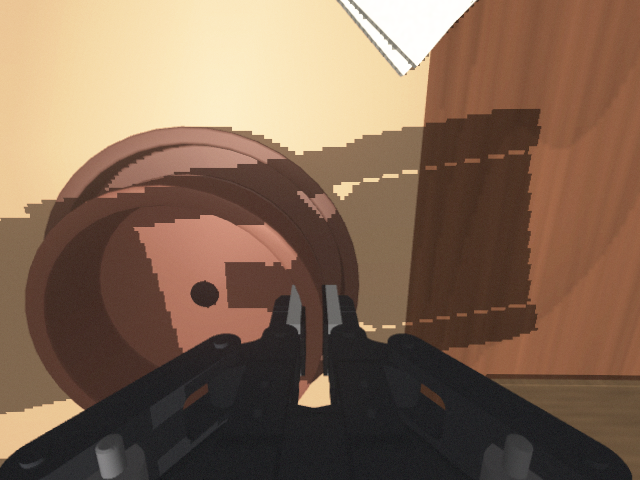

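```bash
python3 -m creep '0 -0.1 0.15 0 0 0 0.2;0 -0.1 0.3 0 0 0 0.2;0 -0.1 0.4 0 0 0 0.2;0 -0.1 0.45 0 0 0 0.2;0 -0.1 0.45 0 0 0 0.2' 60; python3 go.py 704.3 181.8 30 90
```

```text
time: 8.55
tool_pos: [704.2, 181.8, 30.6]
tcp_rot: [180.0, 0.0, 90.0]
ft_force: [-0.8, -0.0, -0.3]
finger_gap: 6.6
shift cm [-0.    0.01  0.06] turn [0.03 0.04 0.  ]
t 8.55 pos [704.2 181.8  30.6] rot [1.7997e+02 4.0000e-02 9.0000e+01] f [-0.8 -0.  -0.3] gap 6.6
```

```bash
python3 -m creep '0 0 0.05 0 0 0 0.2;0 0 0.05 0 0 0 0.6;0 0 0.05 0 0 0 1.2;0 0 0 0 0 0 2.5;0 0 0 0 0 0 3;0 0 0 0 0 0 3.5;0 0 -1 0 0 0 3.5;0 0 -4 0 0 0 3.5;0 0 -9 0 0 0 4;0 0 -14 0 0 0 4;0 0 -19 0 0 0 4;0 0 -24 0 0 0 4;0 0 -24 0 0 0 4' 60; python3 snap.py w7
```

```text
time: 9.85
tool_pos: [707.6, 182.7, 283.6]
tcp_rot: [179.0, -0.1, 90.0]
ft_force: [0.9, 0.2, 1.9]
finger_gap: 39.9
```

View pics/w7.png

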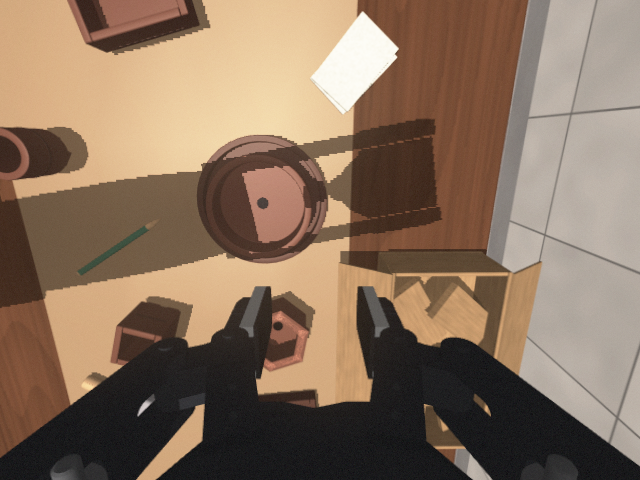

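```bash
python3 - <<'E'
from seg import *
show('w7'); circ('w7',210,200,22,80)
im,ci=load('w7'); print(plane(ci,[263,203],20), (-np.array(ci['R']).T@np.array(ci['t'])))
im=im[110:290,170:360]; cv2.imwrite('pics/w7c.png',cv2.resize(im,None,fx=3,fy=3,interpolation=cv2.INTER_CUBIC))
E
```

```text
w7 free [649.2 182.3  77.5] knownR [651.1 184.8] rms 0.51
[[650.19509974 181.28897686]] [705.48658933 257.71160148 425.87290657]
```

View pics/w7c.png

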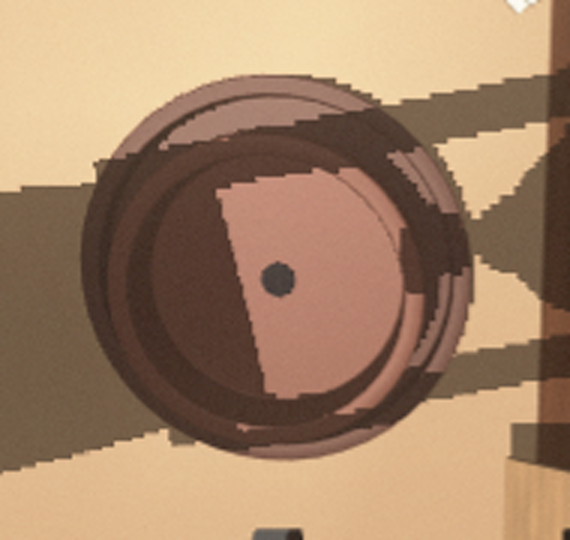

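```bash
python3 go.py 525.3 -407.5 250 90  525.3 -407.5 100 90 
```

```text
shift cm [-59.   -18.17   2.58] turn [ 0.71 -0.09  0.01]
shift cm [-59.02 -18.36  17.58] turn [ 0.71 -0.09  0.01]
t 9.9 pos [706.6 182.5 278.9] rot [ 1.7929e+02 -9.0000e-02  9.0010e+01] f [ 0.2  0.2 -0.1] gap 39.9
```

```bash
python3 -m creep '-15 -4 2.5 0.7 0 0 4;-59 -18.2 2.6 0.7 0 0 4;-59 -18.2 2.6 0.7 0 0 4;-59 -18.2 2.6 0.7 0 0 4;-59 -18.2 2.6 0.7 0 0 4;-59 -18.2 2.6 0.7 0 0 4;-59 -18.2 2.6 0.7 0 0 4;-59 -18.2 2.6 0.7 0 0 4;-59 -18.2 2.6 0.7 0 0 4;-59 -18.2 2.6 0.7 0 0 4;-59 -18.2 2.6 0.7 0 0 4;-59 -18.2 2.6 0.7 0 0 4;-59 -18.2 2.6 0.7 0 0 4;-59 -18.2 2.6 0.7 0 0 4;-59 -18.3 7 0.7 0 0 4;-59 -18.3 12 0.7 0 0 4;-59 -18.4 16 0.7 0 0 4;-59 -18.4 17.6 0.7 0 0 4;-59 -18.4 17.6 0.7 0 0 4' 60;  python3 snap.py w8;python3 go.py 525.3 -407.5 38 90
```

```text
time: 11.8
tool_pos: [523.7, -404.4, 96.4]
tcp_rot: [-179.7, -0.3, 90.1]
ft_force: [-0.3, -0.2, -0.5]
finger_gap: 39.7
shift cm [-0.16  0.02  6.16] turn [-0.05 -0.16  0.07]
t 11.85 pos [ 525.1 -406.    99.6] rot [-1.7995e+02 -1.6000e-01  9.0070e+01] f [ 0.8 -0.7 -0.2] gap 39.9
```

View pics/w8.png

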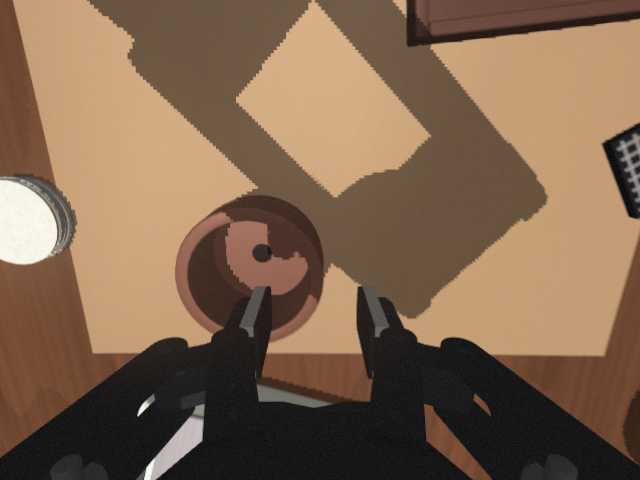

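```bash
python3 -c "
from seg import *
im,ci=load('w8'); print(plane(ci,[262,253],13)); circ('w8',190,265,62,43)"
python3 -m creep '-0.15 0 2 0 0 0 4;-0.15 0 4 0 0 0 4;-0.15 0 5.2 0 0 0 4;-0.15 0 5.8 0 0 0 4;-0.15 0 6.1 0 0 0 4;-0.15 0 6.15 0 0 0 4;-0.15 0 6.15 0 0 0 4' 60;python3 go.py 525.3 -407.5 38 90
```

```text
[[ 486.60681934 -408.11167115]]
w8 free [ 475.7 -410.1   32.1] knownR [ 486.9 -400.1] rms 10.95
time: 12.55
tool_pos: [525.6, -407.8, 39.2]
tcp_rot: [180.0, -0.1, 90.1]
ft_force: [0.9, -0.3, 0.2]
finger_gap: 39.8
shift cm [ 0.03 -0.03  0.12] turn [ 0.01 -0.11  0.07]
t 12.55 pos [ 525.6 -407.8   39.2] rot [ 1.7999e+02 -1.1000e-01  9.0070e+01] f [ 0.9 -0.3  0.2] gap 39.8
```

```bash
python3 -m creep '0 0 0.1 0 0 0 2.5;0 0 0.1 0 0 0 1.5;0 0 0.1 0 0 0 0.4;0 0 0.1 0 0 0 0.2;0 0 0.1 0 0 0 0.2;0 0 0.1 0 0 0 0.2' 60; python3 go.py;  python3 -m creep '0 0 -0.3 0 0 0 0.2;0 0 -1 0 0 0 0.2;0 0 -2 0 0 0 0.2;0 0 -4 0 0 0 0.2;0 0 -6.5 0 0 0 0.2;0 0 -9 0 0 0 0.2;0 0 -11 0 0 0 0.2;0 0 -12 0 0 0 0.2;0 0 -12 0 0 0 0.2;0 0 -12 0 0 0 0.2' 60; python3 snap.py w9; python3 go.py 688 181.5 160 90
```

```text
time: 13.15
tool_pos: [525.3, -408.3, 39.0]
tcp_rot: [-180.0, -0.1, 90.1]
ft_force: [-4.1, 0.5, 6.1]
finger_gap: 7.3
t 13.15 pos [ 525.3 -408.3   39. ] rot [-1.7998e+02 -7.0000e-02  9.0060e+01] f [-4.1  0.5  6.1] gap 7.3
time: 14.15
tool_pos: [525.1, -408.2, 158.3]
tcp_rot: [-180.0, -0.1, 90.1]
ft_force: [-0.3, 0.7, -3.3]
finger_gap: 7.6
shift cm [58.92 16.4  -0.13] turn [-0.11 -0.16  0.06]
t 14.2 pos [ 524.7 -407.9  157.4] rot [-1.7989e+02 -1.6000e-01  9.0060e+01] f [-0.8  0.6 -2.5] gap 7.8
```

View pics/w9.png

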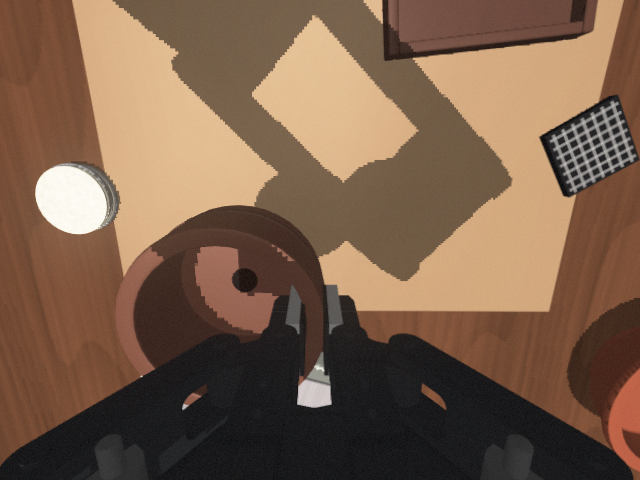

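```bash
python3 -m creep '1 0.3 0 0 0 0 0.2;4 1.1 0 0 0 0 0.2;8 2.2 0 0 0 0 0.2;12 3.3 0 0 0 0 0.2;16 4.5 0 0 0 0 0.2;20 5.6 0 0 0 0 0.2;24 6.7 0 0 0 0 0.2;28 7.8 0 0 0 0 0.2;32 8.9 0 0 0 0 0.2;36 10 0 0 0 0 0.2;40 11.1 0 0 0 0 0.2;44 12.2 0 0 0 0 0.2;48 13.4 0 0 0 0 0.2;52 14.5 0 0 0 0 0.2;55 15.3 0 0 0 0 0.2;57.5 16 0 0 0 0 0.2;58.6 16.3 0 0 0 0 0.2;58.9 16.4 0 0 0 0 0.2;58.9 16.4 0 0 0 0 0.2;58.9 16.4 0 0 0 0 0.2' 60; python3 snap.py w10;python3 go.py 688 181.5 66 90 
```

```text
time: 16.2
tool_pos: [687.8, 180.0, 158.4]
tcp_rot: [-179.9, -0.1, 90.0]
ft_force: [-0.1, -0.1, -3.2]
finger_gap: 7.7
shift cm [0.14 0.02 9.26] turn [-0.13 -0.13 -0.02]
t 16.25 pos [688.  179.9 158.6] rot [-1.7987e+02 -1.3000e-01  8.9980e+01] f [ 0.1  0.4 -2.7] gap 7.4
```

View pics/w10.png

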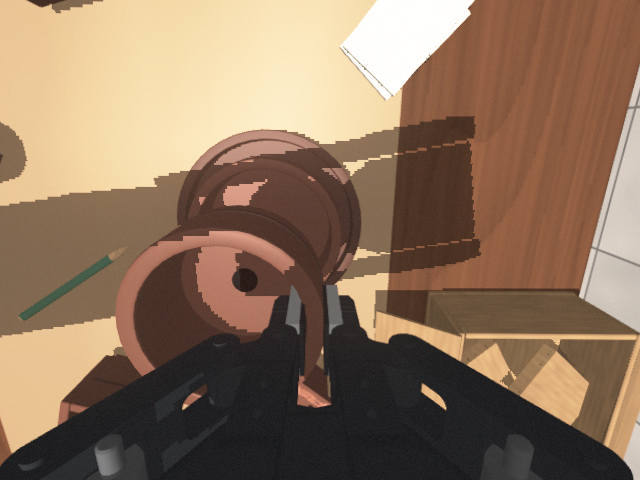

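```bash
python3 -m creep '0.15 0 1 0 0 0 0.2;0.15 0 3 0 0 0 0.2;0.15 0 5 0 0 0 0.2;0.15 0 6 0 0 0 0.2;0.15 0 6 0 0 0 0.2' 60; python3 snap.py w11;python3 go.py 688 181.5 60 90 
```

```text
time: 16.75
tool_pos: [686.1, 180.6, 95.6]
tcp_rot: [-179.6, -0.1, 89.9]
ft_force: [-0.4, -0.5, -2.7]
finger_gap: 7.8
shift cm [0.05 0.11 3.74] turn [-0.25 -0.11 -0.05]
t 16.8 pos [687.1 180.9  97.4] rot [-1.7975e+02 -1.1000e-01  8.9950e+01] f [-0.1 -0.  -2.3] gap 7.5
```

View pics/w11.png

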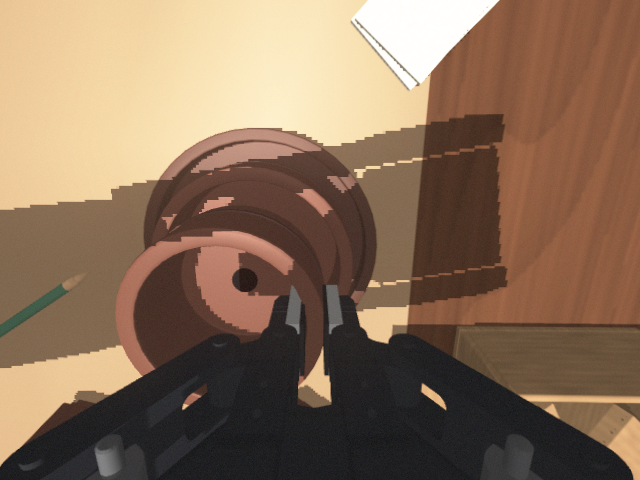

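```bash
python3 -c "
from seg import *
im,ci=load('w11'); print(plane(ci,[245,280],71.5))"
python3 -m creep '0.05 0.1 0.8 0 0 0 0.2;0.05 0.1 1.8 0 0 0 0.2;0.05 0.1 2.6 0 0 0 0.2;0.05 0.1 3.2 0 0 0 0.2;0.05 0.1 3.5 0 0 0 0.2;0.05 0.1 3.7 0 0 0 0.2;0.05 0.1 3.8 0 0 0 0.2;0.05 0.1 3.85 0 0 0 0.2;0.05 0.1 3.85 0 0 0 0.2' 60; python3 go.py 688 181.5 59 90
```

```text
[[648.9536629  181.91484436]]
time: 17.7
tool_pos: [688.1, 181.5, 59.3]
tcp_rot: [-179.8, -0.1, 89.9]
ft_force: [-0.7, -0.7, -3.5]
finger_gap: 7.5
shift cm [-0.   -0.01  0.03] turn [-0.22 -0.11 -0.05]
t 17.7 pos [688.1 181.5  59.3] rot [-1.7978e+02 -1.1000e-01  8.9950e+01] f [-0.7 -0.7 -3.5] gap 7.5
```

```bash
python3 -m creep '0 0 0.05 0 0 0 0.2;0 0 0.1 0 0 0 0.2;0 0 0.1 0 0 0 0.2' 60; python3 go.py 688 181.5 59 90
```

```text
time: 18.0
tool_pos: [688.6, 181.6, 59.1]
tcp_rot: [-179.8, -0.1, 89.9]
ft_force: [-1.3, -0.8, 0.9]
finger_gap: 7.3
shift cm [-0.01 -0.06  0.01] turn [-0.16 -0.12 -0.05]
t 18.0 pos [688.6 181.6  59.1] rot [-1.7984e+02 -1.2000e-01  8.9950e+01] f [-1.3 -0.8  0.9] gap 7.3
```

```bash
python3 -m creep '0 0 0.05 0 0 0 0.2;0 0 0.03 0 0 0 0.6;0 0 0 0 0 0 1.2;0 0 0 0 0 0 2.5;0 0 0 0 0 0 3;0 0 0 0 0 0 3.5;0 0 -1 0 0 0 3.5;0 0 -4 0 0 0 3.5;0 0 -9 0 0 0 4;0 0 -14 0 0 0 4;0 0 -18 0 0 0 4;0 0 -20 0 0 0 4;0 0 -20 0 0 0 4' 60; python3 snap.py w12; python3 -c "
from seg import *
im,ci=load('w12')
im=im[100:290,170:400]; cv2.imwrite('pics/w12c.png',cv2.resize(im,None,fx=3,fy=3,interpolation=cv2.INTER_CUBIC))"
```

```text
time: 19.3
tool_pos: [691.3, 181.6, 266.2]
tcp_rot: [179.6, -0.2, 89.9]
ft_force: [1.7, -0.0, 0.1]
finger_gap: 40.1
```

View pics/w12.png

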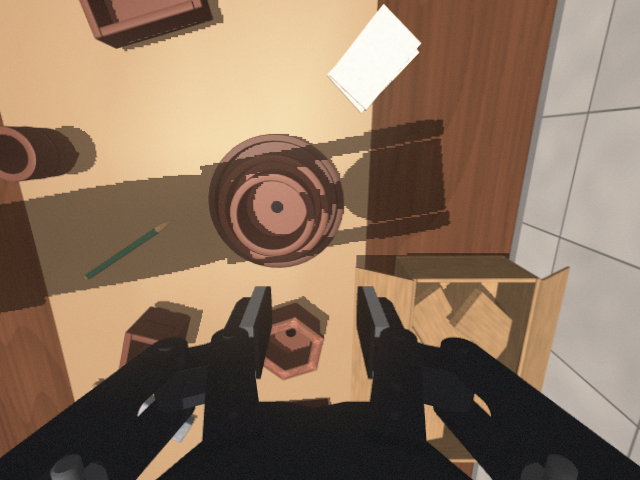

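View pics/w12c.png

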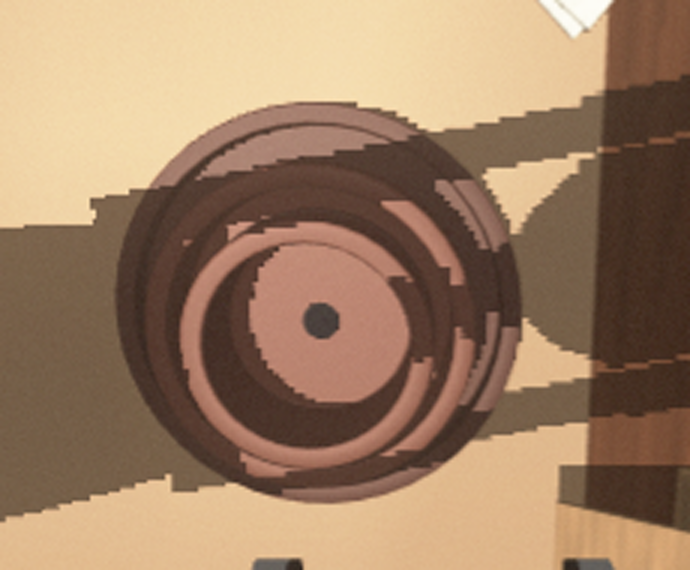

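```bash
python3 -c "
from seg import *
im,ci=load('w12'); print(plane(ci,[277,207],33))
im,ci=load('w1'); print('tape',plane(ci,[132,85],30),plane(ci,[165,35],10))"; python3 go.py 400 255 200 90
```

```text
[[651.261356   181.54593566]]
tape [[330.17822277 376.90600241]] [[362.92825508 427.58151556]]
shift cm [  7.31 -29.05   6.21] turn [ 0.14 -0.18 -0.05]
t 19.35 pos [690.3 181.4 262.6] rot [179.86  -0.18  89.95] f [ 0.1 -0.3 -0.1] gap 40.0
```

```bash
python3 -m creep '1.5 -4.5 2 0 0 0 4;7.3 -29.05 6.2 0 0 0 7;7.3 -29.05 6.2 0 0 0 7;7.3 -29.05 6.2 0 0 0 7;7.3 -29.05 6.2 0 0 0 7;7.3 -29.05 6.2 0 0 0 7;7.3 -29.05 6.2 0 0 0 7;7.3 -29.05 6.2 0 0 0 7;7.3 -29.05 6.2 0 0 0 7;7.3 -29.05 6.2 0 0 0 7' 60; python3 snap.py w13;python3 -c "
from seg import *
show('w13')"
```

```text
time: 20.35
tool_pos: [401.4, 254.6, 200.4]
tcp_rot: [179.8, -0.2, 89.9]
ft_force: [0.9, 0.2, 0.5]
finger_gap: 70.2
```

View pics/w13_seg.png

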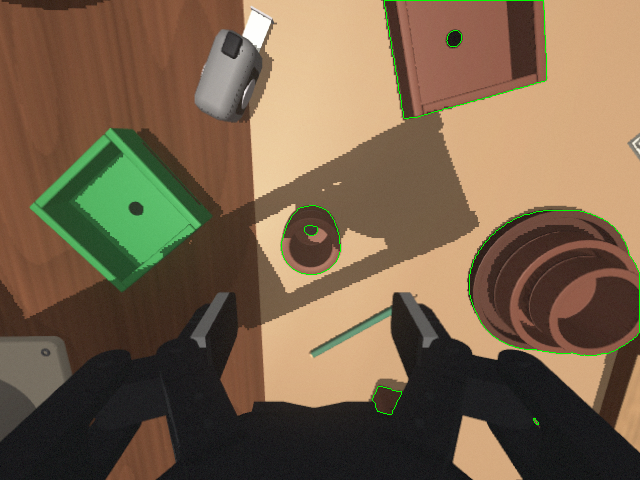

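```bash
python3 -c "
from seg import *
circ('w13',311,255,74,26); im,ci=load('w13'); print(plane(ci,[[311,230],[454,38]],13))";python3 go.py 399.5 240.5 120 90 399.5 240.5 57 90
```

```text
w13 free [399.3 241.5  25. ] knownR [399.4 242.6] rms 0.23
[[399.47847022 239.49938267]
 [524.68511456 411.76231803]]
shift cm [-1.44 -0.21  8.04] turn [ 0.17 -0.18 -0.12]
shift cm [-1.46 -0.23 14.34] turn [ 0.17 -0.18 -0.12]
t 20.4 pos [401.4 254.6 200.4] rot [179.83  -0.18  89.88] f [0.4 0.3 0.5] gap 70.4
```

```bash
python3 -m creep '-1.4 -0.2 3 0 0 0 7;-1.4 -0.2 7 0 0 0 7;-1.4 -0.2 11 0 0 0 7;-1.4 -0.2 13.5 0 0 0 7;-1.4 -0.2 14.8 0 0 0 7;-1.4 -0.2 15.3 0 0 0 7;-1.4 -0.2 15.3 0 0 0 7' 40;python3 go.py 399.4 240.8 47 90
```

```text
time: 21.1
tool_pos: [400.4, 241.1, 47.7]
tcp_rot: [179.8, -0.2, 89.9]
ft_force: [-0.6, -0.1, 0.0]
finger_gap: 69.9
shift cm [-0.03 -0.1   0.07] turn [ 0.17 -0.18 -0.15]
t 21.1 pos [400.4 241.1  47.7] rot [179.83  -0.18  89.85] f [-0.6 -0.1  0. ] gap 69.9
```

```bash
python3 -m creep '0 -0.1 0.07 0.2 -0.2 -0.15 6;0 -0.1 0.07 0.2 -0.2 -0.15 5.4;0 -0.1 0.07 0.2 -0.2 -0.15 5;0 -0.1 0.07 0.2 -0.2 -0.15 4.5;0 -0.1 0.07 0.2 -0.2 -0.15 4.5;0 -0.1 0.07 0.2 -0.2 -0.15 4.5' 40;python3 go.py; python3 -m creep '0 0 -0.3 0 0 0 4.5;0 0 -1 0 0 0 4.5;0 0 -2 0 0 0 4.5;0 0 -4 0 0 0 4.5;0 0 -6.5 0 0 0 4.5;0 0 -9 0 0 0 4.5;0 0 -11 0 0 0 4.5;0 0 -12 0 0 0 4.5;0 0 -12 0 0 0 4.5' 40; python3 snap.py w14;python3 go.py 650 181.5 175 90
```

```text
time: 21.7
tool_pos: [400.5, 241.8, 48.7]
tcp_rot: [179.9, -0.1, 90.0]
ft_force: [-1.9, 0.5, 6.9]
finger_gap: 50.4
t 21.7 pos [400.5 241.8  48.7] rot [ 1.7989e+02 -5.0000e-02  9.0010e+01] f [-1.9  0.5  6.9] gap 50.4
time: 22.6
tool_pos: [401.3, 242.2, 170.8]
tcp_rot: [179.7, -0.1, 90.0]
ft_force: [0.2, 0.2, -1.9]
finger_gap: 50.7
shift cm [-6.04 24.94 -0.51] turn [ 0.18 -0.08  0.01]
t 22.65 pos [400.6 241.8 169.2] rot [ 1.7982e+02 -8.0000e-02  9.0010e+01] f [-0.3  0.7 -1.6] gap 50.2
```

View pics/w14.png

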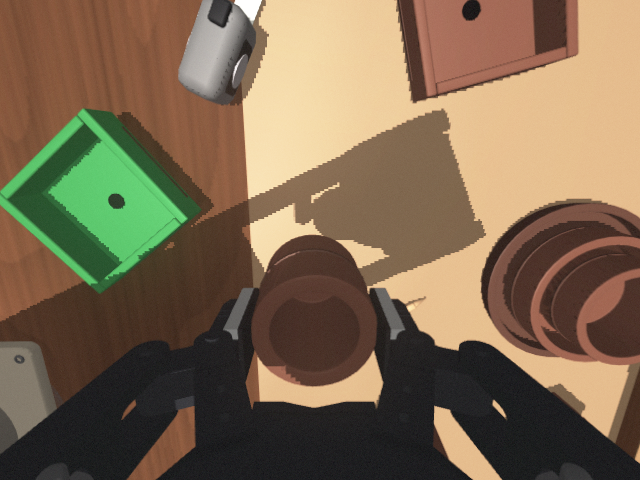

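```bash
python3 -m creep '-0.3 1 -0.5 0 0 0 4.5;-1.2 5 -1 0 0 0 4.5;-2.2 9 -1 0 0 0 4.5;-3.1 13 -1 0 0 0 4.5;-4.1 17 -1 0 0 0 4.5;-5 20.5 -1 0 0 0 4.5;-5.6 23 -1 0 0 0 4.5;-6 24.5 -1 0.2 0 0 4.5;-6.1 24.9 -1 0.2 0 0 4.5;-6.1 24.9 -1 0.2 0 0 4.5' 40; python3 snap.py w15;python3 go.py 650 182.3 100 90;python3 -c "
from seg import *
show('w15')"
```

```text
time: 23.65
tool_pos: [649.5, 180.2, 178.2]
tcp_rot: [-179.8, -0.1, 90.0]
ft_force: [-0.3, -0.2, -1.2]
finger_gap: 50.3
shift cm [0.16 0.12 7.86] turn [-0.14 -0.07 -0.  ]
t 23.7 pos [649.  180.6 178.6] rot [-1.7986e+02 -7.0000e-02  9.0000e+01] f [-0.3  0.5 -1.1] gap 50.6
```

View pics/w15_seg.png

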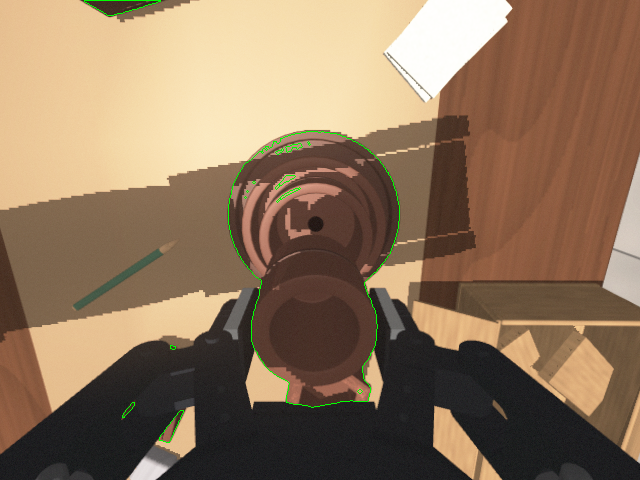

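```bash
python3 -c "
from seg import *
im,ci=load('w15'); print(plane(ci,[[315.5,224]],33),plane(ci,[[314,330]],178.6-48.5+74))"
python3 -m creep '0.1 0.1 1 0 0 0 4.5;0.1 0.1 3 0 0 0 4.5;0.1 0.1 5.5 0 0 0 4.5;0.1 0.1 7.2 0 0 0 4.5;0.1 0.1 8 0 0 0 4.5;0.1 0.1 8.5 0 0 0 4.5;0.1 0.1 8.8 0 0 0 4.5;0.1 0.1 8.8 0 0 0 4.5' 40;  python3 go.py 650 182.3 82 90
```

```text
[[651.0308709  181.77248592]] [[649.98485376 182.12042745]]
time: 24.5
tool_pos: [650.1, 181.8, 91.1]
tcp_rot: [-179.9, -0.1, 90.0]
ft_force: [-0.7, -0.7, -1.2]
finger_gap: 50.2
shift cm [ 0.05 -0.01  0.91] turn [-0.09 -0.08  0.  ]
t 24.5 pos [650.1 181.8  91.1] rot [-1.7991e+02 -8.0000e-02  9.0000e+01] f [-0.7 -0.7 -1.2] gap 50.2
```

```bash
python3 -m creep '0 0 0.3 0 0 0 4.5;0 0 0.55 0 0 0 4.5;0 0 0.75 0 0 0 4.5;0 0 0.85 0 0 0 4.5;0 0 0.9 0 0 0 4.5;0 0 0.9 0 0 0 4.5' 40;  python3 go.py 650 181.8 82 90
```

```text
time: 25.1
tool_pos: [650.1, 181.8, 82.1]
tcp_rot: [-179.9, -0.1, 90.0]
ft_force: [0.7, 0.5, -1.5]
finger_gap: 50.3
shift cm [-0.   -0.01  0.01] turn [-0.09 -0.08 -0.  ]
t 25.1 pos [650.1 181.8  82.1] rot [-1.7991e+02 -8.0000e-02  9.0000e+01] f [ 0.7  0.5 -1.5] gap 50.3
```

```bash
python3 -m creep '0 0 0.05 0 0 0 4.5;0 0 0.1 0 0 0 4.5;0 0 0.1 0 0 0 4.5' 40;  python3 go.py 650 181.8 82 90
```

```text
time: 25.4
tool_pos: [650.3, 181.9, 81.8]
tcp_rot: [-179.9, -0.1, 90.0]
ft_force: [-2.4, -1.1, 4.5]
finger_gap: 50.7
shift cm [-0.01 -0.03 -0.02] turn [-0.06 -0.09  0.01]
t 25.4 pos [650.3 181.9  81.8] rot [-1.7994e+02 -9.0000e-02  9.0000e+01] f [-2.4 -1.1  4.5] gap 50.7
```

Contact. Release.

```bash
python3 -m creep '0 0 0 0 0 0 5.2;0 0 0 0 0 0 5.6;0 0 0 0 0 0 6.2;0 0 0 0 0 0 6.8;0 0 0 0 0 0 7;0 0 -1 0 0 0 7;0 0 -4 0 0 0 7;0 0 -9 0 0 0 6;0 0 -14 0 0 0 4;0 0 -17 0 0 0 4;0 0 -18 0 0 0 4;0 0 -18 0 0 0 4' 40; python3 snap.py w16; python3 go.py 525 440 250 90 
```

```text
time: 26.6
tool_pos: [651.5, 181.9, 264.7]
tcp_rot: [179.8, -0.1, 90.0]
ft_force: [-0.8, -0.2, 0.3]
finger_gap: 39.8
shift cm [ 25.83 -12.55   1.24] turn [-0.04 -0.09  0.  ]
t 26.65 pos [650.5 181.7 261.9] rot [-1.7996e+02 -9.0000e-02  9.0000e+01] f [ 0.2  0.2 -1.2] gap 40.2
```

View pics/w16.png

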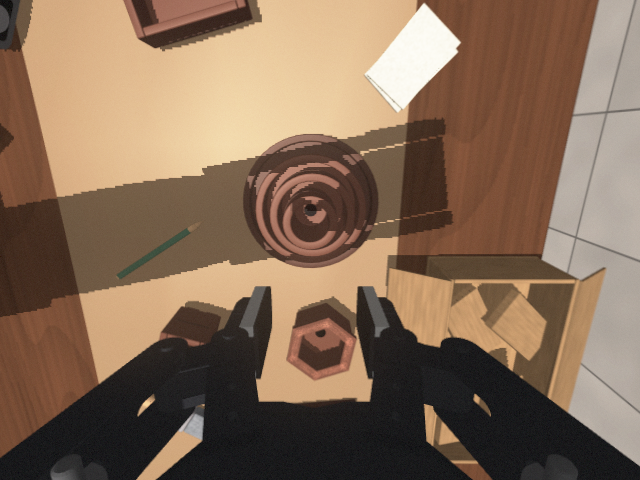

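```bash
python3 -m creep '4 -2 1 0 0 0 4;25.8 -12.55 1.2 0 0 0 4;25.8 -12.55 1.2 0 0 0 4;25.8 -12.55 1.2 0 0 0 4;25.8 -12.55 1.2 0 0 0 4;25.8 -12.55 1.2 0 0 0 4;25.8 -12.55 1.2 0 0 0 4;25.8 -12.55 1.2 0 0 0 4;25.8 -12.55 1.2 0 0 0 4' 60; python3 snap.py w17;python3 -c "
from seg import *
show('w17')"
```

```text
time: 27.55
tool_pos: [524.9, 438.4, 248.2]
tcp_rot: [-179.8, 0.0, 90.0]
ft_force: [-0.4, -0.7, 0.6]
finger_gap: 40.1
```

View pics/w17_seg.png

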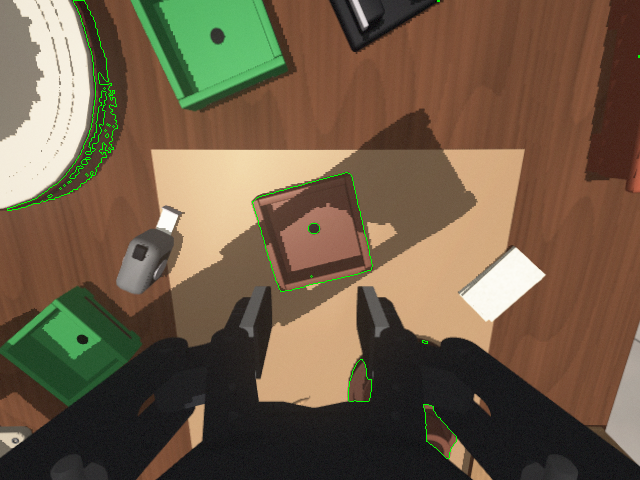

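```bash
python3 - <<'E'
from seg import *
im,ci=load('w17');m=mask(im); nn,lab=cv2.connectedComponents(m); L=lab[262,330]
c,_=cv2.findContours((lab==L).astype(np.uint8),cv2.RETR_EXTERNAL,cv2.CHAIN_APPROX_NONE)
c=max(c,key=cv2.contourArea)[:,0,:].astype(float)
a=cv2.approxPolyDP(cv2.convexHull(c.astype(np.float32)),5,True)[:,0]; print(a.tolist())
print('z48',plane(ci,a,48).round(1).tolist())
rect=cv2.minAreaRect(plane(ci,c,48).astype(np.float32)); print(rect)
print('hole',plane(ci,[313.5,228.5],13))
P=plane(ci,c,48)
B=cv2.boxPoints(rect); ctr=np.array(rect[0])
# side fits
for ang in (14.8,):
    pass
for k in range(4):
    A,Bp=B[k],B[(k+1)%4]; t=(Bp-A)/np.linalg.norm(Bp-A); n=np.array([-t[1],t[0]])
    s=(P-A)@t; d=(P-A)@n; ok=(abs(d)<8)&(s>15)&(s<np.linalg.norm(Bp-A)-15)
    Q=P[ok]; vx,vy,x0,y0=cv2.fitLine(Q.astype(np.float32),cv2.DIST_HUBER,0,.01,.01).ravel(); print(np.degrees(np.arctan2(vy,vx)).round(1),Q.mean(0).round(1),len(Q))
E
```

```text
[[349.0, 173.0], [371.0, 269.0], [280.0, 291.0], [252.0, 201.0]]
z48 [[560.5, 478.8], [587.9, 374.2], [486.5, 347.6], [460.6, 450.3]]
((523.9862060546875, 413.3371887207031), (109.13904571533203, 112.0745849609375), 14.729438781738281)
hole [[524.29554919 411.11275307]]
-76.7 [472.  401.2] 70
14.4 [538.2 360. ] 69
-75.0 [575.7 427.8] 72
15.4 [510.1 466.8] 74
```

```bash
python3 go.py 572.8 424.3 100 104.7 572.8 424.3 22.5 104.7
```

```text
shift cm [-1.38  4.78 14.87] turn [-1.300e-01 -1.000e-02 -1.478e+01]
shift cm [-1.38  4.79 22.62] turn [-1.300e-01 -1.000e-02 -1.478e+01]
t 27.6 pos [525.4 438.2 248.8] rot [-179.87    0.     89.92] f [-0.5 -0.3  0.1] gap 40.1
```

```bash
python3 -m creep '-0.7 2.4 4 0 0 -8 4;-1.4 4.8 9 0 0 -14.8 4;-1.4 4.8 13 0 0 -14.8 4;-1.4 4.8 14.9 0 0 -14.8 4;-1.4 4.8 14.9 0 0 -14.8 4' 60; python3 snap.py w18;python3 go.py 572.8 424.3 22.5 104.7
```

```text
time: 28.1
tool_pos: [571.1, 420.3, 93.6]
tcp_rot: [-179.4, 0.1, 104.6]
ft_force: [-0.4, -0.2, -0.1]
finger_gap: 40.1
shift cm [0.25 0.14 7.48] turn [-0.38  0.06 -0.1 ]
t 28.15 pos [572.5 421.8  97.3] rot [-1.7962e+02  6.0000e-02  1.0460e+02] f [-0.8  0.3  1.2] gap 39.9
```

View pics/w18.png

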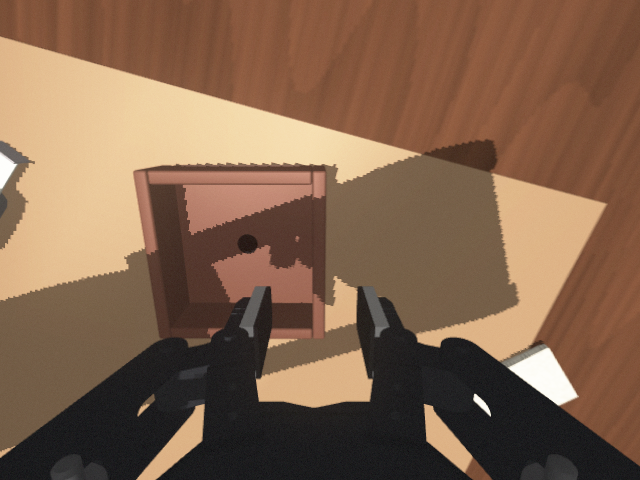

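```bash
python3 -c "
from seg import *
im,ci=load('w18'); print(plane(ci,[247.5,243.5],13))"
python3 -m creep '0.15 0.1 2 0 0 0 4;0.15 0.1 4.5 0 0 0 4;0.15 0.1 6.3 0 0 0 4;0.15 0.1 7.1 0 0 0 4;0.15 0.1 7.4 0 0 0 4;0.15 0.1 7.4 0 0 0 4' 60; python3 go.py 572.8 424.3 22.5 104.7
```

```text
[[524.65916451 411.89991232]]
time: 28.75
tool_pos: [572.9, 423.5, 23.8]
tcp_rot: [-179.7, 0.0, 104.6]
ft_force: [-0.5, 0.5, 0.9]
finger_gap: 39.9
shift cm [0.08 0.01 0.13] turn [-0.34  0.04 -0.1 ]
t 28.75 pos [572.9 423.5  23.8] rot [-1.7966e+02  4.0000e-02  1.0460e+02] f [-0.5  0.5  0.9] gap 39.9
```

```bash
python3 -m creep '0.08 0 0.1 -0.3 0 -0.1 2.5;0.08 0 0.1 -0.3 0 -0.1 1.5;0.08 0 0.1 -0.3 0 -0.1 0.4;0.08 0 0.1 -0.3 0 -0.1 0.2;0.08 0 0.1 -0.3 0 -0.1 0.2;0.08 0 0.1 -0.3 0 -0.1 0.2' 60; python3 go.py; python3 -m creep '0 0 -0.3 0 0 0 0.2;0 0 -1 0 0 0 0.2;0 0 -2 0 0 0 0.2;0 0 -4 0 0 0 0.2;0 0 -6.5 0 0 0 0.2;0 0 -9 0 0 0 0.2;0 0 -11 0 0 0 0.2;0 0 -12 0 0 0 0.2;0 0 -12 0 0 0 0.2' 60; python3 snap.py w19; python3 go.py 695.8 -188.8 165 95.56 
```

```text
time: 29.35
tool_pos: [573.2, 424.8, 24.2]
tcp_rot: [180.0, 0.0, 104.7]
ft_force: [-3.7, -0.3, 5.7]
finger_gap: 6.6
t 29.35 pos [573.2 424.8  24.2] rot [1.7996e+02 1.0000e-02 1.0471e+02] f [-3.7 -0.3  5.7] gap 6.6
time: 30.25
tool_pos: [574.2, 425.5, 146.9]
tcp_rot: [179.7, -0.1, 104.7]
ft_force: [-0.5, -0.4, -4.3]
finger_gap: 7.0
shift cm [-62.47  -3.75  -2.03] turn [ 0.11 -0.02  9.15]
t 30.3 pos [573.5 425.  144.9] rot [ 1.7989e+02 -1.0000e-02  1.0471e+02] f [ 0.1 -1.  -4.5] gap 7.0
```

View pics/w19.png

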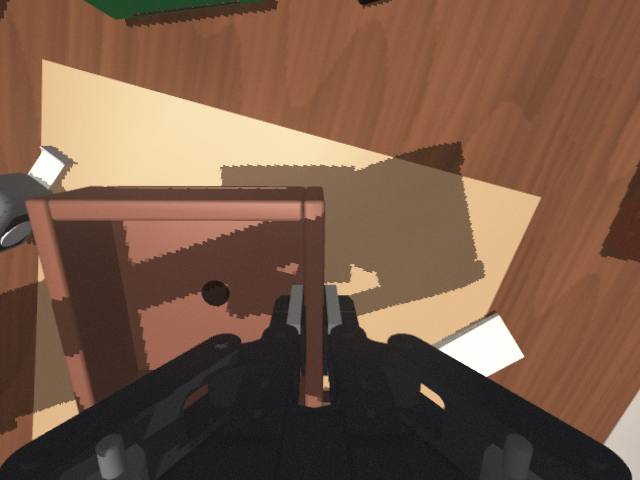

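```bash
python3 -m creep '-0.5 0 -1.5 0 0 0 0.2;-3 -0.2 -3.5 0 0 0 0.2;-6.5 -0.4 -4.5 0 0 1 0.2;-10 -0.6 -4.5 0 0 2 0.2;-14 -0.8 -4.5 0 0 3 0.2;-18 -1.1 -4.5 0 0 4 0.2;-22 -1.3 -4.5 0 0 5 0.2;-26 -1.6 -4.5 0 0 6 0.2;-30 -1.8 -4.5 0 0 7 0.2;-34 -2 -4.5 0 0 8 0.2;-38 -2.3 -4.5 0 0 9.1 0.2;-42 -2.5 -4.5 0 0 9.1 0.2;-46 -2.8 -4.5 0 0 9.1 0.2;-50 -3 -4.5 0 0 9.1 0.2;-54 -3.2 -4.5 0 0 9.1 0.2;-58 -3.5 -4.5 0 0 9.1 0.2;-60.5 -3.7 -4 0 0 9.1 0.2;-62 -3.75 -3 0 0 9.1 0.2;-62.4 -3.75 -2 0 0 9.1 0.2;-62.4 -3.75 -2 0 0 9.1 0.2' 60;python3 snap.py w20; python3 go.py 695.8 -188.2 100 95.56
```

```text
time: 32.3
tool_pos: [693.9, -187.2, 160.9]
tcp_rot: [-179.8, -0.2, 95.6]
ft_force: [-0.7, 0.5, -5.2]
finger_gap: 6.7
shift cm [-0.2   0.14  6.22] turn [-0.1  -0.17  0.08]
t 32.35 pos [ 694.4 -186.5  162.2] rot [-1.799e+02 -1.700e-01  9.564e+01] f [ 0.8  0.8 -3.7] gap 6.6
```

View pics/w20.png

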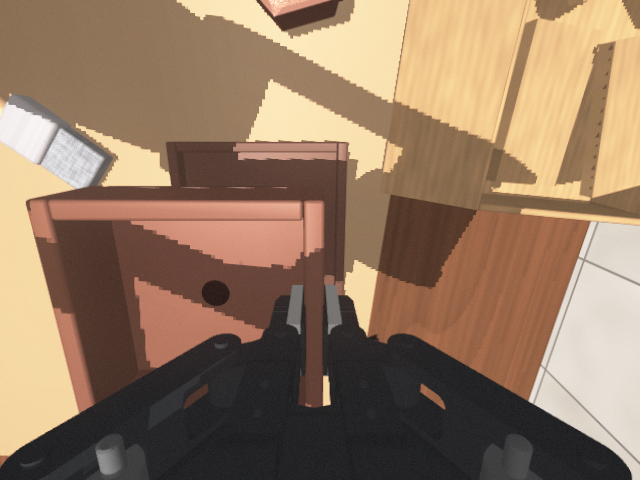

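```bash
python3 -c "
from seg import *
im,ci=load('w20'); print(plane(ci,[216,293],151))"
python3 -m creep '-0.2 0.15 1 0 0 0 0.2;-0.2 0.15 3.5 0 0 0 0.2;-0.2 0.15 6.5 0 0 0 0.2;-0.2 0.15 9 0 0 0 0.2;-0.2 0.15 11 0 0 0 0.2;-0.2 0.15 12 0 0 0 0.2;-0.2 0.15 12.3 0 0 0 0.2;-0.2 0.15 12.3 0 0 0 0.2' 60;python3 snap.py w21;  python3 go.py 695.8 -188.5 31 95.56
```

```text
[[ 645.3588398  -191.38827003]]
time: 33.15
tool_pos: [696.1, -187.5, 39.6]
tcp_rot: [-179.9, -0.2, 95.7]
ft_force: [0.2, -0.2, -3.4]
finger_gap: 6.8
shift cm [-0.06 -0.09  0.95] turn [-0.01 -0.12  0.12]
t 33.2 pos [ 696.7 -187.9   40.5] rot [-1.7999e+02 -1.2000e-01  9.5680e+01] f [-1.  -0.6 -3.4] gap 6.6
```

View pics/w21.png

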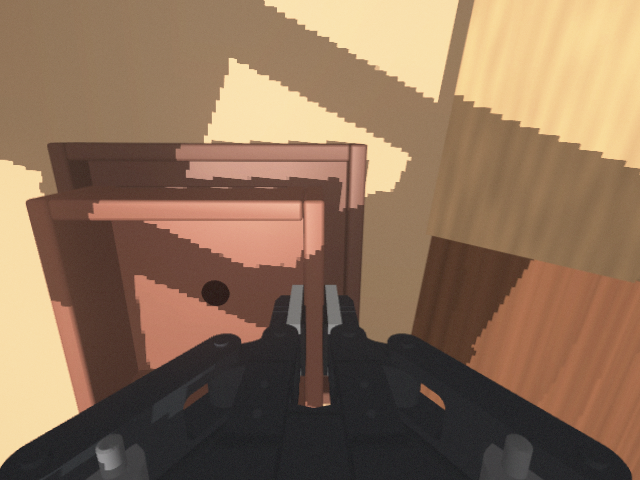

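Lower to the tray floor (contact expected near z = 31).

```bash
python3 -m creep '-0.06 -0.1 0.35 0 0 0.1 0.2;-0.06 -0.1 0.6 0 0 0.1 0.2;-0.06 -0.1 0.8 0 0 0.1 0.2;-0.06 -0.1 0.9 0 0 0.1 0.2;-0.06 -0.1 0.95 0 0 0.1 0.2;-0.06 -0.1 0.95 0 0 0.1 0.2' 60;  python3 go.py 695.8 -188.5 31 95.56
```

```text
time: 33.8
tool_pos: [695.8, -188.6, 31.3]
tcp_rot: [-180.0, -0.1, 95.6]
ft_force: [-1.8, 1.0, -0.9]
finger_gap: 6.7
shift cm [0.01 0.   0.03] turn [-0.01 -0.12  0.01]
t 33.8 pos [ 695.8 -188.6   31.3] rot [-1.7999e+02 -1.2000e-01  9.5570e+01] f [-1.8  1.  -0.9] gap 6.7
```

```bash
python3 -m creep '0 0 0.05 0 0 0 0.2;0 0 0.08 0 0 0 0.2;0 0 0.08 0 0 0 0.2' 60;  python3 go.py;python3 -m creep '0 0 0 0 0 0 0.6;0 0 0 0 0 0 1.2;0 0 0 0 0 0 2.5;0 0 0 0 0 0 3;0 0 0 0 0 0 3.5;0 0 -1 0 0 0 3.5;0 0 -4 0 0 0 3.5;0 0 -9 0 0 0 4;0 0 -14 0 0 0 4;0 0 -19 0 0 0 4;0 0 -22 0 0 0 4;0 0 -22 0 0 0 4' 60; python3 snap.py w22;python3 -c "
from seg import *
show('w22')"
```

```text
time: 34.1
tool_pos: [695.9, -188.5, 31.2]
tcp_rot: [180.0, -0.1, 95.6]
ft_force: [-4.2, 1.9, 5.1]
finger_gap: 6.6
t 34.1 pos [ 695.9 -188.5   31.2] rot [ 1.800e+02 -1.200e-01  9.558e+01] f [-4.2  1.9  5.1] gap 6.6
time: 35.3
tool_pos: [698.8, -190.0, 260.9]
tcp_rot: [179.3, 0.2, 95.6]
ft_force: [0.2, 0.6, 1.0]
finger_gap: 39.9
```

View pics/w22_seg.png

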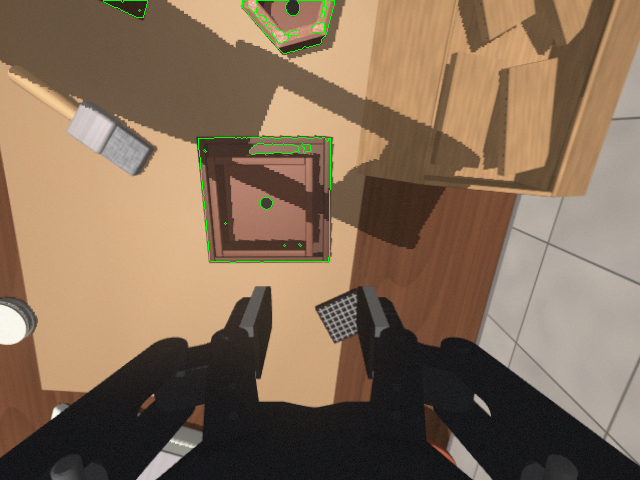

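```bash
python3 -c "
from seg import *
im,ci=load('w22'); print(plane(ci,[266,203],20)); m=mask(im); n,lab=cv2.connectedComponents(m); c,_=cv2.findContours((lab==lab[145,215]).astype(np.uint8),cv2.RETR_EXTERNAL,cv2.CHAIN_APPROX_NONE); c=max(c,key=cv2.contourArea)[:,0].astype(float); print(cv2.minAreaRect(plane(ci,c,22).astype(np.float32)))"; python3 go.py 492 25 220 90
```

```text
[[ 646.71898967 -193.69956259]]
((647.8289184570312, -193.267822265625), (145.77044677734375, 145.66822814941406), 5.519402980804443)
shift cm [ 23.36 -18.42   3.52] turn [0.43 0.06 5.58]
t 35.35 pos [ 697.7 -189.6  256.9] rot [1.7957e+02 8.0000e-02 9.5580e+01] f [-0.1  0.3 -0.2] gap 39.9
```

```bash
python3 -m creep '4 -3 2 0 0 2 4;23.4 -18.4 3.5 0 0 5.6 7.4;23.4 -18.4 3.5 0 0 5.6 7.4;23.4 -18.4 3.5 0 0 5.6 7.4;23.4 -18.4 3.5 0 0 5.6 7.4;23.4 -18.4 3.5 0 0 5.6 7.4;23.4 -18.4 3.5 0 0 5.6 7.4;23.4 -18.4 3.5 0 0 5.6 7.4;23.4 -18.4 3.5 0 0 5.6 7.4' 40;python3 snap.py w23;python3 -c "
from seg import *
show('w23')"
```

```text
time: 36.25
tool_pos: [492.5, 24.9, 220.0]
tcp_rot: [179.6, 0.1, 90.0]
ft_force: [0.9, -0.7, 0.4]
finger_gap: 74.1
```

View pics/w23_seg.png

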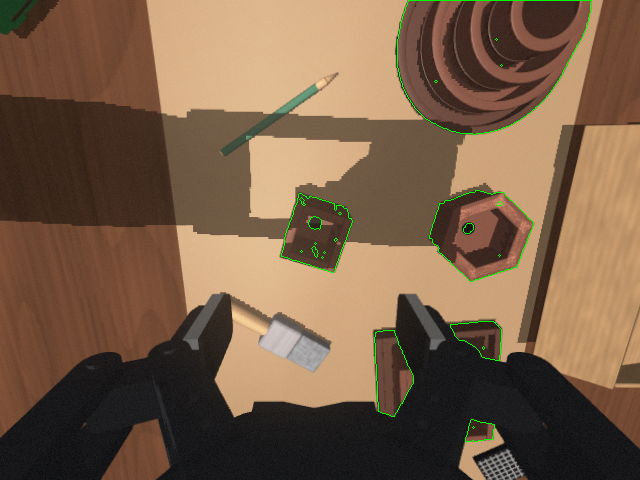

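```bash
python3 - <<'E'
from seg import *
im,ci=load('w23');m=mask(im); m[:,360:]=0
c,_=cv2.findContours(m,cv2.RETR_EXTERNAL,cv2.CHAIN_APPROX_NONE)
c=[k for k in c if cv2.pointPolygonTest(k,(315,245),False)>0][0][:,0].astype(float)
P=plane(ci,c,74); rect=cv2.minAreaRect(P.astype(np.float32)); print(rect, cv2.boxPoints(rect).round(1).tolist())
a=cv2.approxPolyDP(cv2.convexHull(c.astype(np.float32)),4,True)[:,0]; print(a.tolist(), plane(ci,a,74).round(1).tolist())
print('hole',plane(ci,[315,223],13))
B=cv2.boxPoints(rect)
for k in range(4):
    A,Bp=B[k],B[(k+1)%4]; L=np.linalg.norm(Bp-A);t=(Bp-A)/L; n=np.array([-t[1],t[0]])
    s=(P-A)@t; d=(P-A)@n; ok=(abs(d)<5)&(s>10)&(s<L-10)
    Q=P[ok]; vx,vy,x0,y0=cv2.fitLine(Q.astype(np.float32),cv2.DIST_HUBER,0,.01,.01).ravel(); print(np.degrees(np.arctan2(vy,vx)).round(1),Q.mean(0).round(1),len(Q))
cv2.imwrite('pics/w23c.png',cv2.resize(im[170:290,250:380],None,fx=4,fy=4,interpolation=cv2.INTER_CUBIC))
E
```

```text
((496.5506896972656, 17.11774253845215), (62.75465393066406, 54.515586853027344), 71.9842758178711) [[460.8999938964844, -4.300000190734863], [512.7999877929688, -21.200000762939453], [532.2000122070312, 38.5], [480.29998779296875, 55.400001525878906]]
[[299.0, 193.0], [343.0, 206.0], [352.0, 220.0], [333.0, 272.0], [281.0, 256.0]] [[481.2, 53.8], [519.7, 42.3], [528.0, 29.6], [511.9, -20.3], [463.8, -4.2]]
hole [[495.78949896  11.40315546]]
-18.9 [487.2 -12. ] 36
71.6 [521.8   9.4] 42
-18.6 [506.4  45.7] 48
71.5 [471.7  25.5] 44
```

View pics/w23c.png

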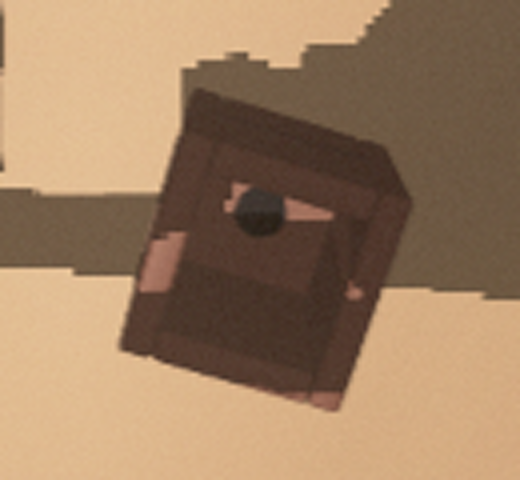

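```bash
python3 go.py 495.2 12.5 110 71.5 495.2 12.5 42 71.5
```

```text
shift cm [-1.21  0.16 11.02] turn [ 0.45 -0.02 18.43]
shift cm [-1.2   0.11 17.82] turn [ 0.45 -0.02 18.43]
t 36.3 pos [492.7  24.7 220.1] rot [1.7956e+02 5.0000e-02 8.9930e+01] f [ 0.9  0.9 -0.4] gap 73.8
```

```bash
python3 -m creep '-0.6 0 3 0.2 0 8 7.4;-1.2 0.1 7 0.4 0 16 7.4;-1.2 0.1 10 0.4 0 18.4 7.4;-1.2 0.1 11 0.4 0 18.4 7.4;-1.2 0.1 11 0.4 0 18.4 7.4' 40;python3 snap.py w24; python3 go.py 495.2 12.5 42 71.5
```

```text
time: 36.8
tool_pos: [493.7, 12.0, 108.6]
tcp_rot: [-179.8, 0.0, 71.6]
ft_force: [-0.5, 0.7, 0.2]
finger_gap: 74.0
shift cm [0.04 0.01 6.84] turn [ 0.01 -0.01  0.07]
t 36.85 pos [494.9  12.1 110.4] rot [ 1.7999e+02 -1.0000e-02  7.1570e+01] f [ 0.8 -0.3  0.1] gap 74.3
```

View pics/w24.png

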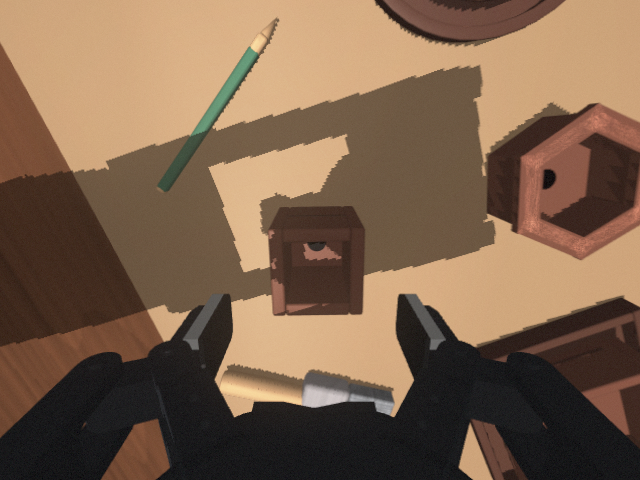

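```bash
python3 -m creep '0 0 2 0 0 0 7.4;0 0 4.5 0 0 0 7.4;0 0 6 0 0 0 7.4;0 0 6.6 0 0 0 7.4;0 0 6.8 0 0 0 7.4;0 0 6.8 0 0 0 7.4' 40;python3 go.py; python3 -m creep '0 0 0 0 0 0 6;0 0 0 0 0 0 5.6;0 0 0 0 0 0 5.2;0 0 0 0 0 0 4.8;0 0 0 0 0 0 4.8;0 0 0 0 0 0 4.8' 40; python3 go.py;python3 -m creep '0 0 -0.3 0 0 0 4.8;0 0 -1 0 0 0 4.8;0 0 -2 0 0 0 4.8;0 0 -4 0 0 0 4.8;0 0 -6.5 0 0 0 4.8;0 0 -9 0 0 0 4.8;0 0 -11 0 0 0 4.8;0 0 -12 0 0 0 4.8;0 0 -12 0 0 0 4.8' 40; python3 snap.py w25;python3 go.py 646.4 -193.7 165 95.5
```

```text
time: 37.45
tool_pos: [496.2, 12.0, 43.9]
tcp_rot: [179.9, -0.0, 71.6]
ft_force: [0.8, -1.1, -0.4]
finger_gap: 73.8
t 37.45 pos [496.2  12.   43.9] rot [ 1.7987e+02 -5.0000e-02  7.1590e+01] f [ 0.8 -1.1 -0.4] gap 73.8
time: 38.05
tool_pos: [496.8, 12.2, 45.2]
tcp_rot: [179.8, -0.1, 71.6]
ft_force: [-3.9, 1.6, 8.5]
finger_gap: 53.5
t 38.05 pos [496.8  12.2  45.2] rot [ 1.7981e+02 -7.0000e-02  7.1600e+01] f [-3.9  1.6  8.5] gap 53.5
time: 38.95
tool_pos: [497.6, 12.0, 167.3]
tcp_rot: [179.6, -0.1, 71.6]
ft_force: [0.5, 0.3, -2.3]
finger_gap: 53.6
shift cm [-14.8   20.7    0.14] turn [  0.28  -0.03 -23.9 ]
t 39.0 pos [496.7  12.1 165.7] rot [ 1.7974e+02 -9.0000e-02  7.1600e+01] f [ 0.2  0.2 -2.6] gap 53.5
```

View pics/w25.png

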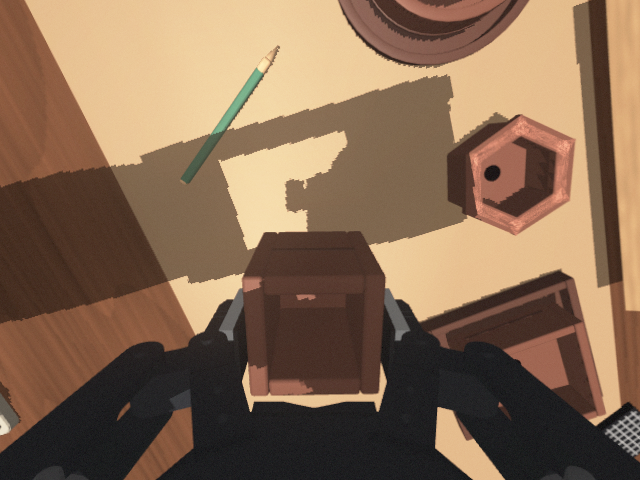

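```bash
python3 -m creep '-0.5 0.7 0 0 0 -2 4.8;-2.5 3.5 0 0 0 -5 4.8;-4.5 6.3 0 0 0 -9 4.8;-6.5 9.1 0 0 0 -12 4.8;-8.5 11.9 0 0 0 -15 4.8;-10.5 14.7 0 0 0 -18 4.8;-12.5 17.5 0 0 0 -21 4.8;-14 19.6 0 0 0 -23 4.8;-14.6 20.4 0 0.3 0 -23.9 4.8;-14.8 20.7 0 0.3 0 -23.9 4.8;-14.8 20.7 0 0.3 0 -23.9 4.8' 40; python3 snap.py w26;python3 go.py 646.4 -193.7 75 95.5
```

```text
time: 40.1
tool_pos: [645.7, -193.5, 164.5]
tcp_rot: [-179.9, -0.1, 95.4]
ft_force: [-0.3, -0.9, -1.5]
finger_gap: 53.6
shift cm [-0.09  0.09  8.99] turn [-0.13 -0.11 -0.02]
t 40.15 pos [ 645.7 -193.1  164.9] rot [-1.7987e+02 -1.1000e-01  9.5480e+01] f [-0.   0.1 -2. ] gap 53.5
```

View pics/w26.png

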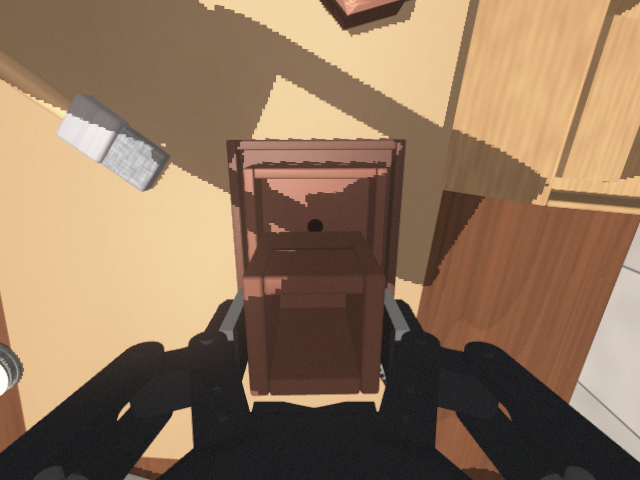

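Aligned over the shallow pot (hole at ~(315,227)). Lowering.

```bash
python3 -m creep '-0.1 0.1 1 0 0 0 4.8;-0.1 0.1 3.5 0 0 0 4.8;-0.1 0.1 6 0 0 0 4.8;-0.1 0.1 8 0 0 0 4.8;-0.1 0.1 9 0 0 0 4.8;-0.1 0.1 9.4 0 0 0 4.8;-0.1 0.1 9.6 0 0 0 4.8;-0.1 0.1 9.7 0 0 0 4.8;-0.1 0.1 9.7 0 0 0 4.8' 40; python3 go.py 646.4 -193.7 65.5 95.5
```

```text
time: 41.05
tool_pos: [647.3, -194.1, 69.2]
tcp_rot: [-180.0, -0.1, 95.5]
ft_force: [-0.7, 0.5, -3.0]
finger_gap: 53.3
shift cm [ 0.04 -0.09  0.37] turn [-0.02 -0.06 -0.02]
t 41.05 pos [ 647.3 -194.1   69.2] rot [-1.7998e+02 -6.0000e-02  9.5480e+01] f [-0.7  0.5 -3. ] gap 53.3
```

```bash
python3 -m creep '0 -0.05 0.15 0 0 0 4.8;0 -0.05 0.27 0 0 0 4.8;0 -0.05 0.35 0 0 0 4.8;0 -0.05 0.4 0 0 0 4.8;0 -0.05 0.45 0 0 0 4.8;0 -0.05 0.45 0 0 0 4.8' 40; python3 go.py 646.4 -193.7 65.5 95.5
```

```text
time: 41.65
tool_pos: [646.9, -194.2, 65.4]
tcp_rot: [-180.0, -0.0, 95.5]
ft_force: [-3.8, 1.2, 5.4]
finger_gap: 53.5
shift cm [ 0.05 -0.04 -0.01] turn [-0.02 -0.05 -0.02]
t 41.65 pos [ 646.9 -194.2   65.4] rot [-1.7998e+02 -5.0000e-02  9.5480e+01] f [-3.8  1.2  5.4] gap 53.5
```

```bash
python3 -m creep '0 0 0 0 0 0 5.5;0 0 0 0 0 0 5.9;0 0 0 0 0 0 6.5;0 0 0 0 0 0 7;0 0 0 0 0 0 7.4;0 0 -1 0 0 0 7.4;0 0 -4 0 0 0 7.4;0 0 -9 0 0 0 7;0 0 -14 0 0 0 6;0 0 -18 0 0 0 6;0 0 -20 0 0 0 6;0 0 -20 0 0 0 6' 40; python3 snap.py w27;python3 go.py 480 30 300 90
```

```text
time: 42.85
tool_pos: [649.0, -195.1, 272.1]
tcp_rot: [179.5, 0.2, 95.5]
ft_force: [0.1, 0.2, 0.6]
finger_gap: 59.7
shift cm [ 23.97 -14.57  -3.23] turn [0.25 0.07 5.48]
t 42.9 pos [ 648.  -194.8  268.7] rot [1.7976e+02 8.0000e-02 9.5480e+01] f [-0.6  0.2 -0.6] gap 60.2
```

View pics/w27.png

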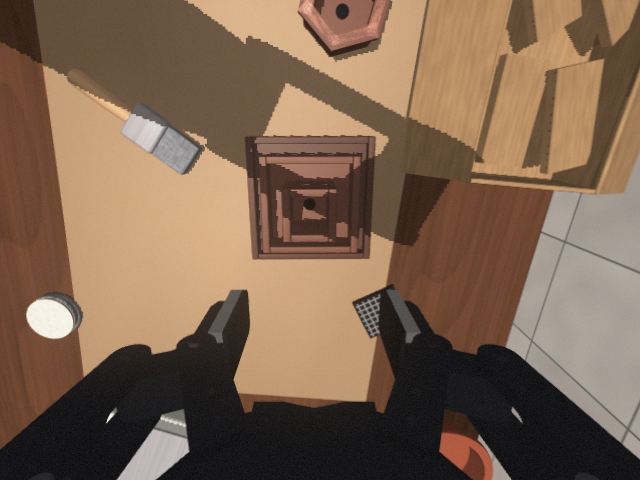

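```bash
python3 -m creep '5 -4 -3 0 0 0 6;24 -19 -4 0 0 0 6;24 -19 -4 0 0 0 6;24 -19 -4 0 0 0 6;24 -19 -4 0 0 0 6;24 -19 -4 0 0 0 6;24 -19 -4 0 0 0 6;24 -19 -4 0 0 0 6;24 -19 -4 0 0 0 6;24 -19 -4 0 0 0 6'; python3 - <<'E'
from seg import *
im=imaging.snapshot('top')[:,:,::-1]; cv2.imwrite('pics/top1.png',cv2.resize(im[120:230,180:480],None,fx=2.6,fy=2.6,interpolation=cv2.INTER_CUBIC))
im=imaging.snapshot('scene')[:,:,::-1]; cv2.imwrite('pics/scene1.png',im)
E
```

```text
time: 43.9
tool_pos: [436.3, 25.2, 306.6]
tcp_rot: [179.8, 0.1, 95.4]
ft_force: [0.4, -0.3, 0.2]
finger_gap: 60.3
```

View pics/top1.png

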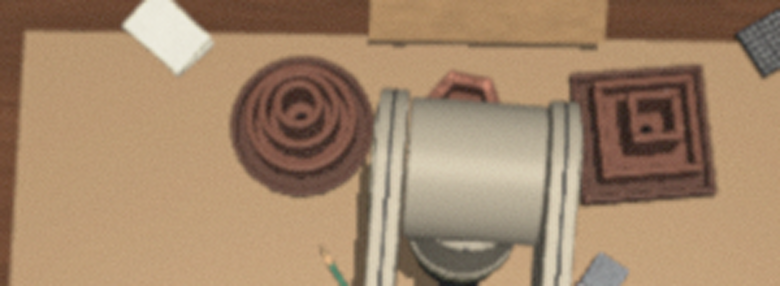

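View pics/scene1.png

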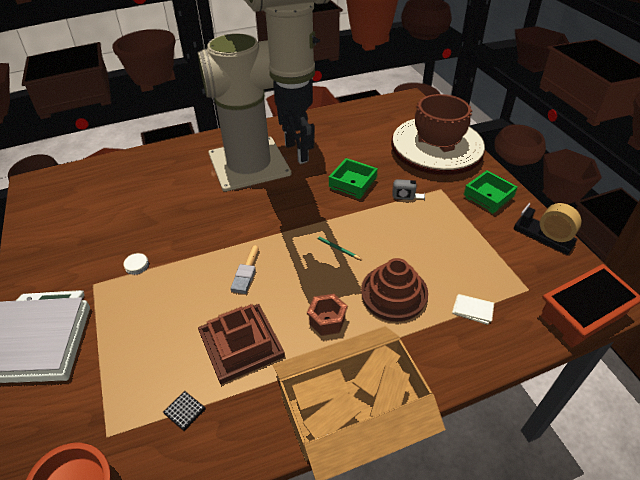

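```bash
python3 -c "
from seg import *
im,ci=load('w16'); print(plane(ci,[[311,209]],46)); circ('w16',250,200,22,80)
im,ci=load('w27'); print(plane(ci,[[309.5,204]],33))"
```

```text
[[649.63726945 182.0170418 ]]
w16 free [649.  182.5  78.1] knownR [649.2 184.9] rms 0.44
[[ 646.43293802 -194.97084277]]
```

All offsets are about 1–2 mm, so I'm handing in.

```bash
python3 -c "
from bench import r
print(r.hand_in())"
```

```text
the job is handed in; nothing more can be done
None
```

All five pots are nested in their trays, and I handed the job in at about 44 s of the 125 s allowed. No verdict was reported.

- **Round set:** the shallow, middle and tall pots were each lowered onto the floor below until the wrist force showed contact, then released. Drain-hole checks put all three within about 2 mm of the round tray's centre at (649, 182).
- **Square set:** the shallow pot was set squared up with the tray (about 5.5° to the world axes) with the tall pot inside it, turned the same way. Drain-hole checks put both within about 2 mm of the tray centre at (646–648, -193.5). The squaring was set by the gripper's turn and judged by eye, not re-measured.
- **Left alone:** in the last pictures the hexagonal pot and the tape measure look as they did at the start, and I never touched them. The arm was clear and touching nothing. I judged these, and that the pots stand upright, by eye and did not measure them again at the end.

**Disagreements:** the overhead and wrist cameras differed by 2–3 mm, and by up to 7 mm in y for the tall round pot, so I used the wrist measurements. No check failed.

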